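Snug the adjustable spanner on the centrifuge rotor's hub nut and tighten it to its mark

ROBOT

A 6-joint arm with a two-finger parallel gripper is mounted at the origin on the work surface. World frame = base frame: x ahead of the robot, y to its left, z up, the work surface at z = 0. Lengths are in m, angles in rad, forces in N, time in s.
With the tool pointing down it reaches from about 0.275 to 0.825 m from the base axis. Payload 4.9 kg.
Tool frame: the origin (TCP) lies midway between the tips of the shut fingers; the grasp point (between the pads) lies 19 mm behind it; z points along the fingers, y is the line along which they close (so a half turn about z gives the same grasp; the last joint's range is limited). The gripper opens to 85 mm and grips with 20 to 120 N. Pads are 22 mm wide; open, the fingers measure 114 mm over their backs; the gripper's body (76 mm by 85 mm) begins 54 mm behind the grasp point. The pads swing forward as they close: fully open they stand 13 mm farther back than shut.
Start: joints at [-1.304, 0.326, -0.193, 1.052, 0, 1.437], TCP at [0.215, -0.506, 0.231] pointing down, gripper open.
Joint ranges: [-2.65, 2.65], [-0.97, 1.79], [-1.3, 1.35], [-1.93, 2.1], [-1.47, 1.37], [-3.14, 3.14]. Speed limits (rad/s): [2.57, 2.57, 3.14, 3.14, 3.14, 3.14].

INTERFACE

Orientations are given as a rotation vector (axis times angle).
In Python, from station import sensors, cams, finish_job gives the robot as it stands.
- The arm moves only by the tool play_rows, never from a script. Its argument "steps" is a list of rows, each a list of 6 numbers: the shift along the world's x, y, z scaled (see below), then the turn, a rotation vector about the world's x, y, z scaled (see below). A call has 1 to 20 rows; each row shifts and turns the commanded pose from where the row before left it; what a row does not reach is not made up. The controller multiplies each number of a shift by 60 mm and each number of a turn by 0.15 rad. A row lasts 1/8 s, in which the tool goes at most 62.5 mm and 10.7 degrees, less where a joint would pass 70% of its speed; a pose out of reach is approached as far as the arm can. A call with a number of a shift or a turn outside -1 to 1 is refused whole. A call with a gripper value outside its range is refused whole. "claw" is the closure, from 0 (fully open) to 1 (shut), set as the call begins (left out, the last holds). The fingers move at their own pace and stop on an object; the grip force is fixed at half the most. Time passes only in rows, so rows that do not move let the fingers close. It gives the time, the measured TCP pose, the force, the opening and the grip force at its end, in the units of the state.
- sensors.get_obs(): the state, without advancing time (a new reading comes with each control period).
- cams.snapshot(name): name is "side" or "top"; returns the picture (400x640x3 uint8, blue, green, red); there is no depth.
- cams.calibration(name): a dict with "fx", "fy", "cx", "cy" (pixels), "extrinsics" (4x4, takes a point from world to camera coordinates). Camera axes: x right, y down, z forward; pixel columns grow to the right and rows downward; lengths in m; the calibration is good to about 2 mm. A picture is of the moment at which its call begins. calibration takes no time and is no camera call.
- finish_job(): hands the job in; it is judged then, once.
The state is a dict: "time_s": time; "joint_pos": joint angles; "qd": joint speeds; "joint_torque": joint torques, N m; "tcp_pos": TCP position; "tool_rot": TCP orientation; "wrist_force": force on the tool from outside, world axes, zero at the start; "ft_torque": the same for the moment, N m; "grip_width": finger opening in m; "finger_force": force on a finger pad.
Only numpy, scipy, OpenCV 4.12 (cv2) and the standard library are available. Lean on these libraries where they do the work, as an engineer would, in place of code of your own. Each camera call takes 0.05 s, during which the arm holds its last target. There are 200 camera calls.

TASK

Take the adjustable spanner off its sloping rest and lay it flat on the centrifuge rotor with the open jaws around the brass hub nut. Close the jaw snugly on the nut by rolling the spanner's worm (do not push on the jaw itself), and only then turn the nut clockwise by the handle until the white stripe on it is in line with the white line on the rotor. Leave the spanner snug on the nut, let go of it, and leave everything else on the bench where it stands.

Things in the scene. Friction and masses are not known exactly. Their poses are not given: they have to be found in the camera images.
- spanner: Steel adjustable spanner, 190 mm, 0.3 kg. Origin: on its underside, midway between the jaw faces when these are 30 mm apart. +x points out of the open jaws, +z is the upper side. Head 14 thick, 59 wide, x -59 to +14; throat floor at x -20; fixed jaw face y -15, moving jaw on +y. At the start it lies jaws up on the sloping rest, its z axis leaning 32 degrees from vertical towards the handle end.
- handle (a point): Point to grip on the spanner's handle: 112 mm behind its origin (spanner -112, 0, 7 mm), half way up the handle. The handle is 20 wide (y -10 to 10), 10 thick (z 2 to 12), from x -56 to -175; the centre of mass of the spanner is near x -45. On the rotor this point is clear of the rotor's rim.
- rest: Fixed grey stand, face sloping 32 degrees, rising along its +x. The spanner lies on it, +x up the slope, carried under the head and at the handle's end only: from spanner x -150 to -55 the handle is free, with 25 mm of room below the spanner. Origin: on the bench, 127 mm under the spanner's origin. Small cheeks stand beside the handle's end (spanner x -156 to -176).
- jaw (a joint): Moving jaw's slide, m: distance between the jaw faces = 30 mm + this. 0 is snug on the nut; it starts 5 to 8 mm open. Driven by the worm, 1.3 mm per radian; holds itself against about 20 N.
- moving_jaw: The moving jaw, dark steel, 33 x 11 x 13.5 mm, part of the spanner. Its frame is the spanner's, shifted along y by joint jaw.
- worm_top (a point): Top of the worm, a ribbed brass roller 18 mm across, 16 mm wide, axle along spanner y; at spanner (-35, 3.5, 21) mm, 7 mm proud of the head. A fingertip pressed on it with 6 to 10 N and drawn slowly (30 mm/s) along spanner +x, towards the jaws, rolls it by friction and closes the jaw, about 3 mm a pass of a 22 mm tip; repeat. Drawn to the handle it opens. Once snug, the tip slips.
- rotor: Fixed black centrifuge rotor on an aluminium foot. Origin on the bench under its axis; axis vertical. Flat top of radius 66 mm at 60 mm above the bench, skirt sloping down to radius 94 mm at 22 mm above the bench. A white radial line on the flat top points along its +x.
- nut_seat (a point): Centre of the nut's underside, on the rotor's axis at its flat top, 60 mm above the bench. The hexagonal brass nut is 30 mm across flats, 34.6 across corners, 14 mm high. The spanner lies flat on the rotor's top around it; when snug the spanner's origin is at this point within 3 mm.
- hubnut (a joint): Turn of the nut, rad, growing clockwise seen from above; starts at 0 to 0.3. A white stripe on it points from its centre to a corner; it lies (1.0 - value) rad anticlockwise of the rotor's +x line: 1.0 is in line. Stiff (0.25 N m), stays where left. With the jaws on its flats the spanner's x axis runs through two opposite corners: six headings fit.
- tube_rack: White rack of purple-capped blood tubes, 170 x 80 mm (170 along x), 94 mm high; origin at its underside. Leave alone.
- tub: White jar, 72 mm wide, 85 mm high; origin at its underside. Leave alone.
- glove_box: Cardboard box of blue gloves, 220 x 110 x 75 mm (220 along x), loose; origin at its underside. Leave alone.
- beaker: Steel cup, 66 mm wide, 70 mm high; origin at its underside. Leave alone.
- screwdriver: Screwdriver lying on the bench, handle to its -x. Leave alone.
- sleeve: Aluminium tube sleeve, 32 mm wide, 30 mm high, standing; origin at its underside. Leave alone.
- marker: White marker pen with a blue cap, 120 mm long, 15 mm thick, lying along its x. Leave alone.
Mind the look-alikes: they are no part of the job. Leave any green or purple look-alike of the rotor alone.

How it is judged:
By the outcome, as a careful person would: the job done as asked, in the order asked, and still so for the second after the job is handed in, with the robot touching nothing.
It also fails if it takes over 64 s, if anything falls off the work surface, if the arm or the gripper's body presses on something with over 40 N, if the wrist force passes 120 N, or if a joint passes its speed limit or range.

## Working session

There is one attempt and no reset: what is moved stays moved. The work goes in short steps, Python scripts to look and compute and a tool call to move; the robot and the scene stay as the last step left them, time stands still between calls to the robot, and variables do not carry over. Pictures are saved under pics/ and viewed, at most 10 in all, crops included, and the job is handed in when it is done.

Besides the shell and the picture viewer there is one more tool, called after ">>>" as a command line: name --pt "numbers of a row" for each row, then --argument value for the rest. play_rows: Moves the arm, as the interface text tells. Its arguments: {"type":"object","properties":{"steps":{"type":"array","items":{"type":"array","items":{"type":"number"}}},"claw":{"type":"number"}},"required":["steps"]}

```bash
mkdir -p pics; ls; python3 - <<'E'
from station import sensors,cams
import cv2,numpy as np
for n in("side","top"):
    im=cams.snapshot(n); cv2.imwrite(f"pics/{n}0.png",im)
    c=cams.calibration(n); print(n,c["fx"],c["fy"],c["cx"],c["cy"]); print(np.round(c["extrinsics"],4))
o=sensors.get_obs(); print(o)
E
```

```text
pics
side 399.72385631847993 399.72385631847993 317.0510922416978 197.48186754550935
[[-0.9637 -0.2669  0.0111  0.4843]
 [-0.1572  0.533  -0.8314  0.1354]
 [ 0.216  -0.8029 -0.5556  1.3476]
 [ 0.      0.      0.      1.    ]]
top 466.0423264274038 466.0423264274038 318.98073828829956 196.36853576204769
[[ 0.0075 -1.     -0.0063  0.0557]
 [-0.9947 -0.0068 -0.1027  0.4982]
 [ 0.1026  0.0071 -0.9947  1.4352]
 [ 0.      0.      0.      1.    ]]
{'time_s': 0.1, 'joint_pos': array([-1.30421274e+00,  3.26871099e-01, -1.93486788e-01,  1.05200578e+00,
       -4.38897049e-07,  1.43661086e+00]), 'qd': array([-0.00017942, -0.00222613,  0.00134414,  0.00055193, -0.00092903,
       -0.00121556]), 'joint_torque': array([ 3.57842628e-04, -4.44239116e+01,  2.63038462e+01,  7.87060184e-03,
       -1.50948908e-04,  5.61164683e-06]), 'tcp_pos': array([ 0.21444784, -0.50590012,  0.23057831]), 'tool_rot': array([-3.07719715e+00, -6.25010733e-01,  1.63467347e-04]), 'wrist_force': array([-0.75321884,  0.62021432,  0.10430592]), 'ft_torque': array([-0.06287268, -0.00781634, -0.01409081]), 'finger_force': 0.0, 'grip_width': 0.08593427370871574}
```

View pics/top0.png

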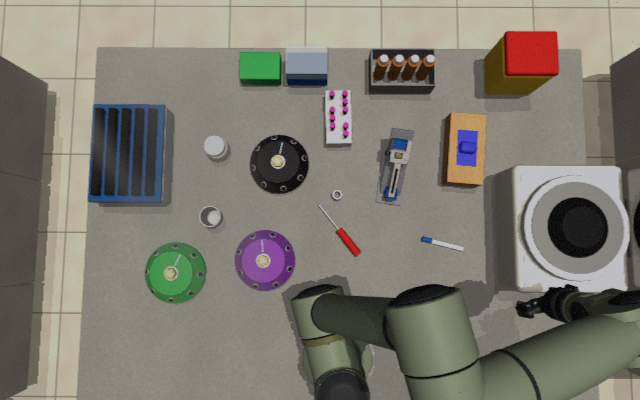

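View pics/side0.png

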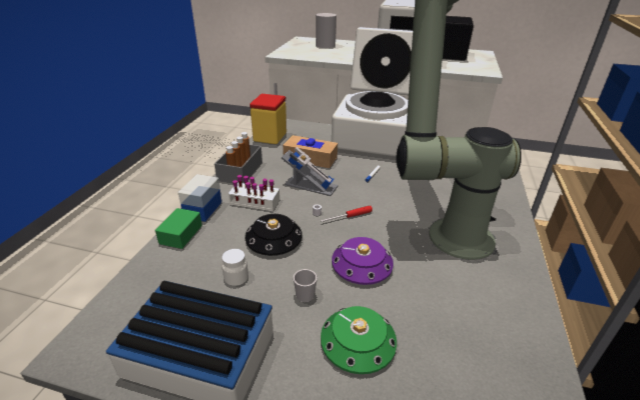

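The black rotor is at top (278,162), with look-alikes in purple at (264,261) and green at (173,272). The description says black, so I choose (278,162). The spanner is on the grey rest at about (397,165). The red screwdriver (340,230) and the marker (442,243) are not the target. I'll check with one close crop.

```bash
python3 - <<'E'
import cv2,numpy as np
t=cv2.imread("pics/top0.png");s=cv2.imread("pics/side0.png")
a=cv2.resize(t[125:210,365:425],None,fx=7,fy=7,interpolation=cv2.INTER_CUBIC)
b=cv2.resize(t[130:195,247:311],None,fx=5.9,fy=5.9,interpolation=cv2.INTER_CUBIC)
c=np.zeros((600,800,3),np.uint8); c[:a.shape[0],:a.shape[1]]=a; c[:b.shape[0],421:421+b.shape[1]]=b[:,:379]
d=cv2.resize(s[145:197,277:342],None,fx=4,fy=4,interpolation=cv2.INTER_CUBIC); c[390:390+d.shape[0],421:421+d.shape[1]]=d
cv2.imwrite("pics/crop1.png",c)
E
```

```text
(no output)
```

View pics/crop1.png

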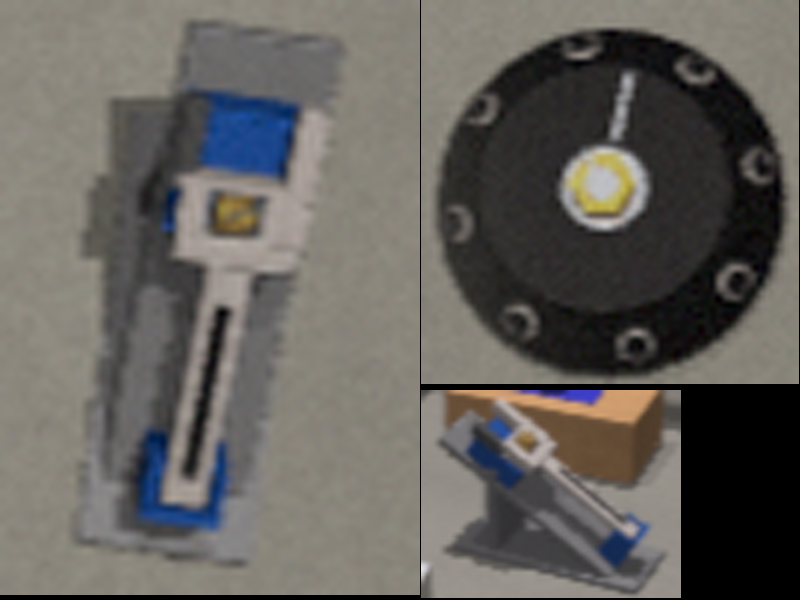

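The crop shows the spanner jaws up: worm at top px (398.7,155.4), handle end at (391.6,196.9), dark moving jaw on the left (+y). The black rotor has a brass nut at (278.0,161.7), and its white line runs up and slightly right to (282.4,142.7).

```bash
cat > h.py <<'E'
import numpy as np,cv2
from scipy.optimize import least_squares
from scipy.spatial.transform import Rotation as R
from station import sensors,cams
def proj(n,P):
    c=cams.calibration(n);E=c["extrinsics"];p=np.atleast_2d(P)@E[:3,:3].T+E[:3,3]
    return np.c_[c["fx"]*p[:,0]/p[:,2]+c["cx"],c["fy"]*p[:,1]/p[:,2]+c["cy"]]
def back(n,uv,z):
    c=cams.calibration(n);E=c["extrinsics"];d=E[:3,:3].T@np.array([(uv[0]-c["cx"])/c["fx"],(uv[1]-c["cy"])/c["fy"],1])
    o=-E[:3,:3].T@E[:3,3];return o+d*(z-o[2])/d[2]
def toolrot(spR): # tool z = -spanner z, tool y = +-spanner y ; pick nearest to now
    q=R.from_rotvec(sensors.get_obs()["tool_rot"]);A=spR.as_matrix()
    c=[R.from_matrix(np.c_[s*A[:,0],-s*A[:,1],-A[:,2]]) for s in(1,-1)]
    return min(c,key=lambda r:(r*q.inv()).magnitude())
def delta(p,r):
    o=sensors.get_obs();q=R.from_rotvec(o["tool_rot"])
    t=(r*q.inv()).as_rotvec()
    print("shift mm",np.round((p-o["tcp_pos"])*1e3,1),"units",np.round((p-o["tcp_pos"])/.06,3),"turn units",np.round(t/.15,3),"F",np.round(o["wrist_force"],1),"w",round(o["grip_width"],4),"t",round(o["time_s"],2))
def slope(h): return R.from_euler("z",h)*R.from_euler("y",-np.radians(32))
E
python3 - <<'E'
from h import *
pts=np.array([[-35,3.5,21],[-175,10,12],[-175,-10,12]])*1e-3
T=np.array([[398.7,155.4],[365+162/7,125+500/7],[365+207/7,125+507/7]])
S=np.array([[303.75,157.5]])
def f(v):
    W=slope(v[2]).apply(pts)+[v[0],v[1],.127]
    return np.r_[(proj("top",W)-T).ravel(),(proj("side",W[:1])-S).ravel()]
s=least_squares(f,[.65,-.2,-.1]);print("spanner",s.x,np.round(s.fun,1))
n=back("top",(278.0,161.7),.074);print("nut",n)
for q in((617,137),(630,75)):
    l=back("top",(247+(q[0]-421)/5.9,130+q[1]/5.9),.06);print("line",l,np.arctan2(l[1]-n[1],l[0]-n[0]))
print("side of nut",proj("side",n))
g=s.x
p=slope(g[2]).apply([-.112,0,.007])+[g[0],g[1],.127]; zt=-slope(g[2]).as_matrix()[:,2]
r=toolrot(slope(g[2]));print("grasp",p,"z",zt)
delta(p+zt*.019-zt*.1,r);print("insert units",zt*.1/.06)
t,sd=cams.snapshot("top"),cams.snapshot("side")
u=proj("side",n)[0].astype(int)
a=cv2.resize(t[150:174,266:290],(400,400),interpolation=cv2.INTER_CUBIC)
b=cv2.resize(sd[u[1]-14:u[1]+14,u[0]-14:u[0]+14],(400,400),interpolation=cv2.INTER_CUBIC)
cv2.imwrite("pics/nut.png",np.hstack([a,b]));print(u)
E
```

```text
spanner [ 0.64899395 -0.18309305 -0.11996994] [-0.1  0.4 -0.   0.2 -0.   0.  -0.7 -0.9]
nut [0.59849435 0.18495146 0.074     ]
line [0.62759867 0.17987536 0.06      ] -0.17267355124173261
line [0.66069949 0.17357192 0.06      ] -0.18093505696874213
side of nut [[273.26473369 221.81708018]]
grasp [ 0.55101249 -0.1712815   0.07358538] z [ 0.52611033 -0.06342199 -0.8480481 ]
shift mm [293.9 339.8 -88.3] units [ 4.899  5.663 -1.472] turn units [ 0.517 -3.728 -3.383] F [-0.8  0.6  0.1] w 0.0859 t 0.1
insert units [ 0.87685055 -0.10570332 -1.41341349]
[273 221]
```

View pics/nut.png

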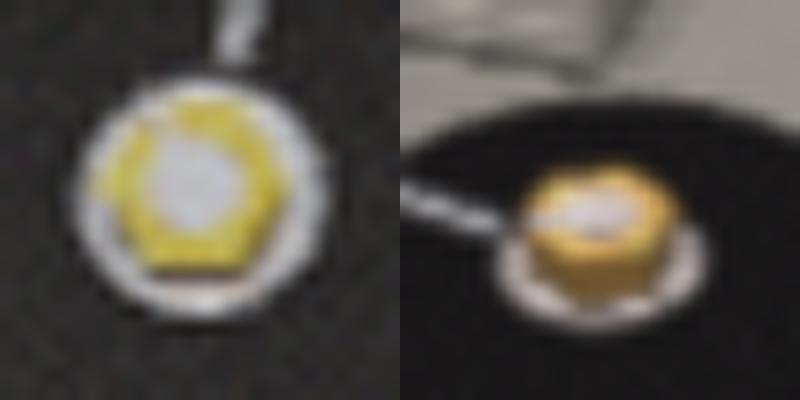

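Nut crop: stud centre is at about (194,185) in the crop. The bottom flat is horizontal and the stripe points up-left, so the nut corner heading is about 0.55–0.65 rad and v is about 0.2. Now I move to the pre-grasp pose.

>>> play_rows --pt "0.408 0.472 -0.123 0.043 -0.311 -0.282" --pt "0.408 0.472 -0.123 0.043 -0.311 -0.282" --pt "0.408 0.472 -0.123 0.043 -0.311 -0.282" --pt "0.408 0.472 -0.123 0.043 -0.311 -0.282" --pt "0.408 0.472 -0.123 0.043 -0.311 -0.282" --pt "0.408 0.472 -0.123 0.043 -0.311 -0.282" --pt "0.408 0.472 -0.123 0.043 -0.311 -0.282" --pt "0.408 0.472 -0.123 0.043 -0.311 -0.282" --pt "0.408 0.472 -0.123 0.043 -0.311 -0.282" --pt "0.408 0.472 -0.123 0.043 -0.311 -0.282" --pt "0.408 0.472 -0.123 0.043 -0.311 -0.282" --pt "0.408 0.472 -0.123 0.043 -0.311 -0.282" --pt "0 0 0 0 0 0" --pt "0 0 0 0 0 0" --claw 0

```text
time_s: 1.95
tcp_pos: [0.5083, -0.1667, 0.1428]
tool_rot: [2.982, -0.179, 0.854]
wrist_force: [-0.1, -1.1, 0.5]
grip_width: 0.0855
finger_force: 0.0
```

```bash
python3 - <<'E'
from h import *
h=-.12;x=np.array([.649,-.1831,.127]);p=slope(h).apply([-.112,0,.007])+x;zt=-slope(h).as_matrix()[:,2]
delta(p+zt*.019-zt*.1,toolrot(slope(h)));delta(p+zt*.019,toolrot(slope(h)))
# nut hex fit
im=cv2.imread("pics/top0.png")
sat=cv2.cvtColor(im,cv2.COLOR_BGR2HSV)[...,1].astype(float)[146:178,262:294];b=im[146:178,262:294].astype(float)
yel=np.clip((b[...,2]-b[...,0])/120,0,1)
best=[]
for a in np.arange(20,60,2):
  for dx in np.arange(-.004,.0041,.001):
    for dy in np.arange(-.004,.0041,.001):
      an=np.radians(a+60*np.arange(6));P=np.c_[.5985+dx+.0173*np.cos(an),.185+dy+.0173*np.sin(an),0*an+.074]
      m=np.zeros((320,320));Q=(proj("top",P)-[262,146]+.5)*10
      cv2.fillPoly(m,[np.round(Q).astype(int)],1.)
      P[:,:2]=[.5985+dx,.185+dy]+(P[:,:2]-[.5985+dx,.185+dy])*.58
      cv2.fillPoly(m,[np.round((proj("top",P)-[262,146]+.5)*10).astype(int)],0.)
      m=cv2.resize(m,(32,32),interpolation=cv2.INTER_AREA)
      best.append((np.corrcoef(m.ravel(),yel.ravel())[0,1],a,dx,dy))
best.sort(reverse=True)
for k in best[:8]:print(np.round(k,3))
E
```

```text
shift mm [ 0.1  0.5 -0.5] units [ 0.002  0.009 -0.008] turn units [ 0.011 -0.003  0.004] F [-0.1 -1.1  0.5] w 0.0855 t 1.95
shift mm [ 52.7  -5.8 -85.3] units [ 0.879 -0.097 -1.422] turn units [ 0.011 -0.003  0.004] F [-0.1 -1.1  0.5] w 0.0855 t 1.95Traceback (most recent call last):
  File "<stdin>", line 16, in <module>
  File "h.py", line 6, in proj
    c=cams.calibration(n);E=c["extrinsics"];p=np.atleast_2d(P)@E[:3,:3].T+E[:3,3]
ValueError: time passes only in moves, steps and waits
```

>>> play_rows --pt "0.147 -0.016 -0.237 0 0 0" --pt "0.147 -0.016 -0.237 0 0 0" --pt "0.147 -0.016 -0.237 0 0 0" --pt "0.147 -0.016 -0.237 0 0 0" --pt "0.147 -0.016 -0.237 0 0 0" --pt "0.147 -0.016 -0.237 0 0 0" --pt "0 0 0 0 0 0"

```text
time_s: 2.82
tcp_pos: [0.5613, -0.1737, 0.0569]
tool_rot: [2.981, -0.182, 0.854]
wrist_force: [-0.3, -0.6, -0.5]
grip_width: 0.0852
finger_force: 0.0
```

>>> play_rows --pt "0 0 0 0 0 0" --pt "0 0 0 0 0 0" --pt "0 0 0 0 0 0" --pt "0 0 0 0 0 0" --pt "0 0 0 0 0 0" --pt "0 0 0 0 0 0" --claw 1

```text
time_s: 3.58
tcp_pos: [0.5613, -0.1724, 0.058]
tool_rot: [2.981, -0.181, 0.856]
wrist_force: [-3.9, -0.2, 6.2]
grip_width: 0.0188
finger_force: 58.4
```

```bash
sed -i 's/^from station.*/&\nC={n:cams.calibration(n) for n in("side","top")}/; s/c=cams.calibration(n);/c=C[n];/' h.py; python3 - <<'E'
from h import *
im=cv2.imread("pics/top0.png");b=im[146:178,262:294].astype(float)
yel=np.clip((b[...,2]-b[...,0])/120,0,1)
best=[]
for a in np.arange(20,60,2):
  for dx in np.arange(-.004,.0041,.001):
    for dy in np.arange(-.004,.0041,.001):
      an=np.radians(a+60*np.arange(6));c=[.5985+dx,.185+dy];P=np.c_[c[0]+.0173*np.cos(an),c[1]+.0173*np.sin(an),0*an+.074]
      m=np.zeros((320,320))
      for k,v in((1,1.),(.58,0.)):
        q=P.copy();q[:,:2]=c+(P[:,:2]-c)*k
        cv2.fillPoly(m,[np.round((proj("top",q)-[262,146]+.5)*10).astype(int)],v)
      m=cv2.resize(m,(32,32),interpolation=cv2.INTER_AREA)
      best.append((np.corrcoef(m.ravel(),yel.ravel())[0,1],a,dx,dy))
best.sort(reverse=True)
for k in best[:8]:print(np.round(k,3))
E
```

```text
[9.54e-01 3.00e+01 3.00e-03 3.00e-03]
[9.53e-01 3.40e+01 3.00e-03 3.00e-03]
[9.52e-01 3.20e+01 3.00e-03 3.00e-03]
[9.5e-01 2.8e+01 3.0e-03 3.0e-03]
[9.5e-01 3.6e+01 3.0e-03 3.0e-03]
[9.5e-01 2.6e+01 3.0e-03 3.0e-03]
[9.5e-01 3.0e+01 3.0e-03 2.0e-03]
[9.49e-01 2.60e+01 3.00e-03 2.00e-03]
```

>>> play_rows --pt "-0.09 0.01 0.14 0 0 0" --pt "-0.09 0.01 0.14 0 0 0" --pt "-0.09 0.01 0.14 0 0 0" --pt "-0.09 0.01 0.14 0 0 0" --pt "-0.2 0 0.5 0 0 0" --pt "-0.2 0 0.5 0 0 0" --pt "-0.2 0 0.5 0 0 0"

```text
time_s: 4.45
tcp_pos: [0.5024, -0.1696, 0.1819]
tool_rot: [2.982, -0.18, 0.854]
wrist_force: [0.3, -0.1, -2.4]
grip_width: 0.0188
finger_force: 59.5
```

```bash
python3 - <<'E'
from h import *
n=back("top",(277.3,160.8),.074);print(n, back("top",(277.5,161.5),.061),"side",back("side",(273-14+(192.5)/400*28-.5,221-14+212.5/400*28-.5),.076))
n=back("top",(277.3,160.8),.074)
H=.55;r=R.from_euler("z",H)
o=np.r_[n[:2],.06]+r.apply([-.004,-.003,.1])
g=o+r.apply([-.112,0,.007])-[0,0,.019];delta(g,toolrot(r))
E
```

```text
[0.60126767 0.18713847 0.074     ] [0.60142836 0.18776336 0.061     ] side [0.60227209 0.1863551  0.076     ]
shift mm [  1.5 293.5 -33.9] units [ 0.025  4.892 -0.564] turn units [-0.798  3.704  4.354] F [ 0.3 -0.1 -2.4] w 0.0188 t 4.45
```

>>> play_rows --pt "0.002 0.349 -0.04 -0.057 0.2646 0.311" --pt "0.002 0.349 -0.04 -0.057 0.2646 0.311" --pt "0.002 0.349 -0.04 -0.057 0.2646 0.311" --pt "0.002 0.349 -0.04 -0.057 0.2646 0.311" --pt "0.002 0.349 -0.04 -0.057 0.2646 0.311" --pt "0.002 0.349 -0.04 -0.057 0.2646 0.311" --pt "0.002 0.349 -0.04 -0.057 0.2646 0.311" --pt "0.002 0.349 -0.04 -0.057 0.2646 0.311" --pt "0.002 0.349 -0.04 -0.057 0.2646 0.311" --pt "0.002 0.349 -0.04 -0.057 0.2646 0.311" --pt "0.002 0.349 -0.04 -0.057 0.2646 0.311" --pt "0.002 0.349 -0.04 -0.057 0.2646 0.311" --pt "0.002 0.349 -0.04 -0.057 0.2646 0.311" --pt "0.002 0.349 -0.04 -0.057 0.2646 0.311" --pt "0 0 0 0 0 0" --pt "0 0 0 0 0 0"

```text
time_s: 6.45
tcp_pos: [0.505, 0.1228, 0.1474]
tool_rot: [3.024, 0.853, 0.001]
wrist_force: [0.1, -0.1, -3.0]
grip_width: 0.0191
finger_force: 59.5
```

```bash
python3 - <<'E'
from h import *
n=np.array([.6014,.1872]);H=.55;r=R.from_euler("z",H)
o=np.r_[n,.06]+r.apply([-.004,-.003,.1]);g=o+r.apply([-.112,0,.007])-[0,0,.019];delta(g,toolrot(r))
t,s=cams.snapshot("top"),cams.snapshot("side")
for nm,im in(("top",t),("side",s)):cv2.imwrite(f"pics/{nm}2.png",im)
# predicted points from the nominal grasp pose
ob=sensors.get_obs();T=R.from_rotvec(ob["tool_rot"]);M=T.as_matrix()
sg=np.sign((M[:,0]@r.as_matrix()[:,0]));A=R.from_matrix(np.c_[sg*M[:,0],-sg*M[:,1],-M[:,2]])
org=ob["tcp_pos"]-T.apply([0,0,.019])-A.apply([-.112,0,.007]);print("org",org,A.as_euler("ZYX"))
P=org+A.apply(np.array([[-35,3.5,21],[14,-15,14],[-20,-15,14],[-20,15,14],[-59,0,14]])/1e3)
U,V=proj("top",P),proj("side",P);print(U.round(1),V.round(1))
c=U[0].astype(int);d=V[0].astype(int);print(c,d)
a=cv2.resize(t[c[1]-33:c[1]+33,c[0]-33:c[0]+33],(396,396),interpolation=cv2.INTER_CUBIC)
b=cv2.resize(s[d[1]-33:d[1]+33,d[0]-33:d[0]+33],(396,396),interpolation=cv2.INTER_CUBIC)
cv2.imwrite("pics/held.png",np.hstack([a,b]))
E
```

```text
shift mm [-0.9  1.2  0.6] units [-0.015  0.02   0.009] turn units [-0.001  0.006  0.001] F [ 0.1 -0.1 -3. ] w 0.0191 t 6.45
org [0.60051368 0.18097322 0.15967927] [ 5.49112917e-01 -9.83310388e-04 -2.79224814e-04]
[[281.1 165.4]
 [278.2 148. ]
 [284.2 158.1]
 [275.1 163.5]
 [286.7 172.4]] [[282.8 192.3]
 [266.2 193.3]
 [276.9 191.8]
 [278.8 196.9]
 [290.2 192.6]]
[281 165] [282 192]
```

View pics/held.png

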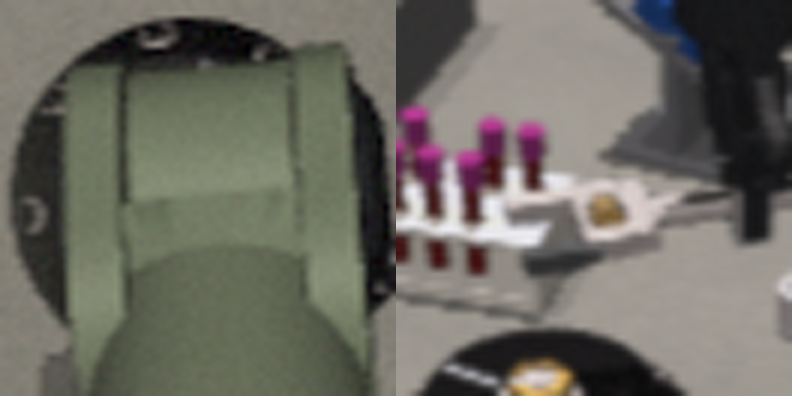

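The side view shows the worm at (283.5,193.0), against a prediction of (282.8,192.3). The grasp is good to about 2 mm. I'll lower to just above the nut and look again.

>>> play_rows --pt "-0.005 0.005 -0.2 0 0 0" --pt "-0.005 0.005 -0.2 0 0 0" --pt "-0.005 0.005 -0.2 0 0 0" --pt "0 0.005 -0.2 0 0 0" --pt "0 0 -0.2 0 0 0" --pt "0 0 -0.2 0 0 0" --pt "0 0 -0.05 0 0 0" --pt "0 0 0 0 0 0"

```text
time_s: 7.55
tcp_pos: [0.5044, 0.1244, 0.0722]
tool_rot: [-3.023, -0.853, -0.001]
wrist_force: [-0.3, 1.6, -3.3]
grip_width: 0.0191
finger_force: 59.5
```

```bash
cat >> h.py <<'E'
def held(H):
    ob=sensors.get_obs();T=R.from_rotvec(ob["tool_rot"]);M=T.as_matrix()
    sg=np.sign(M[:,0]@R.from_euler("z",H).as_matrix()[:,0]);A=R.from_matrix(np.c_[sg*M[:,0],-sg*M[:,1],-M[:,2]])
    org=ob["tcp_pos"]-T.apply([0,0,.019])-A.apply([-.112,0,.007]);return org,A
E
python3 - <<'E'
from h import *
s=cams.snapshot("side");cv2.imwrite("pics/side3.png",s)
org,A=held(.55);print(org.round(4),A.as_euler("ZYX").round(3))
P=org+A.apply(np.array([[-35,3.5,21],[14,-15,14],[14,-29,14],[14,15,14],[-20,-15,14],[-59,0,14]])/1e3)
V=proj("side",P)
x0,y0=240,180;f=10
a=cv2.resize(s[y0:y0+55,x0:x0+75],None,fx=f,fy=f,interpolation=cv2.INTER_CUBIC)
print(V.round(1), "crop",((V-[x0,y0]+.5)*f).round(0))
print("nut",((proj("side",[.6014,.1872,.074])-[x0,y0]+.5)*f).round())
cv2.imwrite("pics/held2.png",a)
E
```

```text
[0.6002 0.183  0.0847] [ 0.55  -0.001 -0.   ]
[[283.5 212.4]
 [267.4 213.2]
 [266.7 210.7]
 [269.1 218.6]
 [277.8 211.6]
 [290.7 212.4]] crop [[440. 329.]
 [279. 337.]
 [272. 312.]
 [296. 391.]
 [383. 321.]
 [512. 329.]]
nut [[327. 426.]]
```

View pics/held2.png

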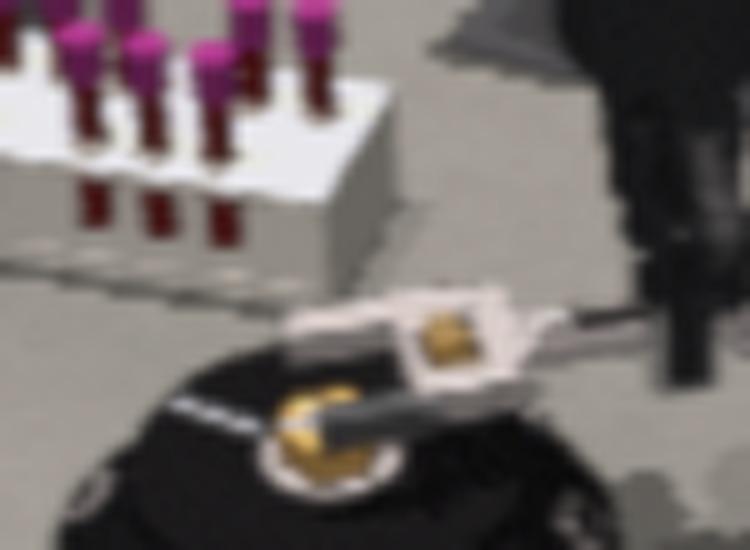

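The crop shows the worm at (447,337), against (440,329) predicted. The nut centre is at about (320,421) and the dark jaw is in front of it. The spanner sits about 4 mm further back from the nut than intended, so I'll move forward 4 mm and lower while watching the force.

>>> play_rows --pt "0.057 0.035 -0.08 0 0 0" --pt "0 0 -0.06 0 0 0" --pt "0 0 -0.04 0 0 0" --pt "0 0 -0.03 0 0 0" --pt "0 0 -0.03 0 0 0" --pt "0 0 0 0 0 0"

```text
time_s: 8.35
tcp_pos: [0.5077, 0.1265, 0.0579]
tool_rot: [-3.023, -0.853, -0.001]
wrist_force: [0.4, 0.1, -2.6]
grip_width: 0.0186
finger_force: 59.5
```

>>> play_rows --pt "0 0 -0.04 0 0 0" --pt "0 0 -0.04 0 0 0" --pt "0 0 -0.03 0 0 0" --pt "0 0 -0.03 0 0 0" --pt "0 0 0 0 0 0"

```text
time_s: 8.98
tcp_pos: [0.5077, 0.1265, 0.0494]
tool_rot: [-3.023, -0.854, -0.001]
wrist_force: [0.7, 0.1, -2.8]
grip_width: 0.0186
finger_force: 59.5
```

>>> play_rows --pt "0 0 -0.01 0 0 0" --pt "0 0 -0.01 0 0 0" --pt "0 0 -0.01 0 0 0" --pt "0 0 0 0 0 0"

```text
time_s: 9.48
tcp_pos: [0.5079, 0.1265, 0.0479]
tool_rot: [-3.023, -0.853, -0.002]
wrist_force: [-1.5, -1.0, -0.5]
grip_width: 0.0188
finger_force: 59.8
```

```bash
python3 - <<'E'
from h import *
s=cams.snapshot("side");cv2.imwrite("pics/side4.png",s)
org,A=held(.55);print(org.round(4),A.as_euler("ZYX").round(3))
P=np.r_[org+A.apply(np.array([[-35,3.5,21],[14,-15,14],[14,15,14],[-20,-15,14]])/1e3),[[.6014,.1872,.074]]]
x0,y0=240,190;f=10
print(((proj("side",P)-[x0,y0]+.5)*f).round(0))
cv2.imwrite("pics/on.png",cv2.resize(s[y0:y0+50,x0:x0+70],None,fx=f,fy=f,interpolation=cv2.INTER_CUBIC))
E
```

```text
[0.6034 0.1851 0.06  ] [ 0.55  -0.001 -0.   ]
[[431. 293.]
 [272. 300.]
 [289. 355.]
 [375. 284.]
 [327. 326.]]
```

View pics/on.png

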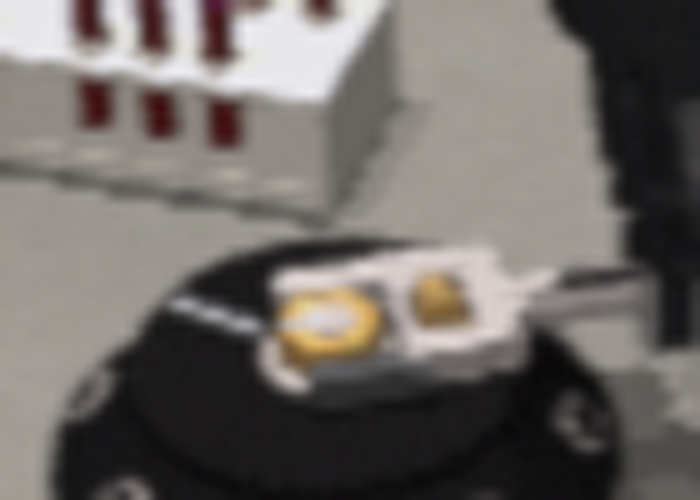

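The side view shows the spanner flat on the rotor, the nut (330,325) inside the open jaws and the worm at (440,300). I'll release, rise, then shut the fingers over the worm.

>>> play_rows --pt "0 0 0 0 0 0" --pt "0 0 0 0 0 0" --pt "0 0 0 0 0 0" --pt "0 0 0 0 0 0" --pt "0 0 0.2 0 0 0" --pt "0 0 0.4 0 0 0" --pt "0 0 0.4 0 0 0" --claw 0

```text
time_s: 10.4
tcp_pos: [0.5079, 0.1265, 0.1091]
tool_rot: [-3.023, -0.854, -0.002]
wrist_force: [0.0, 0.6, -0.7]
grip_width: 0.0849
finger_force: 0.0
```

>>> play_rows --pt "0.2 0.12 0 0 0 0" --pt "0.2 0.12 0 0 0 0" --pt "0.2 0.12 0 0 0 0" --pt "0.2 0.12 0 0 0 0" --pt "0 0 0 0 0 0" --pt "0 0 0 0 0 0" --claw 1

```text
time_s: 11.15
tcp_pos: [0.5553, 0.1553, 0.1073]
tool_rot: [-3.023, -0.854, 0.001]
wrist_force: [-0.1, 0.4, -0.2]
grip_width: -0.0001
finger_force: 0.0
```

```bash
python3 - <<'E'
from h import *
r=R.from_euler("z",.55);org=np.array([.6034,.1851,.06])+r.apply([-.0028,0,0])
w=org+r.apply([-.035,.0035,.021]);print("worm",w)
delta(w+r.apply([-.009,0,.004]),toolrot(r))
E
```

```text
worm [0.56934517 0.16832626 0.081     ]
shift mm [  6.4   8.4 -22.3] units [ 0.106  0.139 -0.372] turn units [-0.001 -0.004 -0.003] F [-0.1  0.4 -0.2] w -0.0001 t 11.15
```

>>> play_rows --pt "0.05 0.07 -0.18 0 0 0" --pt "0.05 0.07 -0.17 0 0 0" --pt "0 0 -0.04 0 0 0" --pt "0 0 0 0 0 0"

```text
time_s: 11.65
tcp_pos: [0.5615, 0.1637, 0.0839]
tool_rot: [-3.023, -0.854, 0.0]
wrist_force: [-0.1, 0.2, -0.6]
grip_width: 0.0001
finger_force: 0.0
```

>>> play_rows --pt "0 0 -0.02 0 0 0" --pt "0 0 0 0 0 0"

```text
time_s: 11.9
tcp_pos: [0.562, 0.1637, 0.0834]
tool_rot: [-3.023, -0.853, -0.002]
wrist_force: [-0.9, -1.3, 0.2]
grip_width: 0.0001
finger_force: 0.0
```

>>> play_rows --pt "0 0 -0.02 0 0 0" --pt "0 0 0 0 0 0"

```text
time_s: 12.15
tcp_pos: [0.5619, 0.1637, 0.082]
tool_rot: [-3.023, -0.853, -0.001]
wrist_force: [0.4, -0.3, -0.9]
grip_width: -0.0004
finger_force: 0.0
```

>>> play_rows --pt "0 0 -0.01 0 0 0" --pt "0 0 0 0 0 0"

```text
time_s: 12.4
tcp_pos: [0.5618, 0.1637, 0.0813]
tool_rot: [-3.023, -0.853, -0.001]
wrist_force: [0.5, 0.3, -0.5]
grip_width: 0.0
finger_force: 0.0
```

>>> play_rows --pt "0 0 -0.01 0 0 0" --pt "0 0 0 0 0 0"

```text
time_s: 12.65
tcp_pos: [0.5619, 0.1637, 0.0808]
tool_rot: [-3.023, -0.854, -0.001]
wrist_force: [-0.2, -0.2, -0.8]
grip_width: -0.0002
finger_force: 0.1
```

>>> play_rows --pt "0 0 -0.01 0 0 0" --pt "0 0 0 0 0 0"

```text
time_s: 12.9
tcp_pos: [0.562, 0.1637, 0.0806]
tool_rot: [-3.023, -0.854, -0.002]
wrist_force: [-1.3, 0.2, 3.1]
grip_width: 0.0001
finger_force: 1.9
```

>>> play_rows --pt "0 0 -0.01 0 0 0" --pt "0 0 0 0 0 0"

```text
time_s: 13.15
tcp_pos: [0.5621, 0.1637, 0.0804]
tool_rot: [-3.023, -0.854, -0.002]
wrist_force: [-2.0, -0.3, 7.3]
grip_width: 0.0001
finger_force: 3.9
```

>>> play_rows --pt "0.053 0.033 0 0 0 0" --pt "0.053 0.033 0 0 0 0"

```text
time_s: 13.4
tcp_pos: [0.5681, 0.1674, 0.0808]
tool_rot: [3.023, 0.853, 0.001]
wrist_force: [-3.4, -2.6, 10.5]
grip_width: -0.0002
finger_force: 5.5
```

>>> play_rows --pt "0.053 0.033 0 0 0 0" --pt "0.053 0.033 0 0 0 0" --pt "0.053 0.033 0 0 0 0"

```text
time_s: 13.78
tcp_pos: [0.5778, 0.1733, 0.0807]
tool_rot: [3.023, 0.853, 0.002]
wrist_force: [-2.9, -1.9, 7.7]
grip_width: 0.0001
finger_force: 3.7
```

>>> play_rows --pt "0 0 0.08 0 0 0" --pt "-0.133 -0.083 0 0 0 0" --pt "-0.132 -0.082 0 0 0 0" --pt "0 0 -0.05 0 0 0" --pt "0 0 -0.03 0 0 0" --pt "0 0 0 0 0 0" --pt "0.053 0.033 0 0 0 0" --pt "0.053 0.033 0 0 0 0" --pt "0.053 0.033 0 0 0 0"

```text
time_s: 14.9
tcp_pos: [0.5715, 0.1696, 0.0808]
tool_rot: [3.023, 0.853, 0.002]
wrist_force: [-5.0, -1.7, 11.2]
grip_width: 0.0
finger_force: 5.6
```

>>> play_rows --pt "0.053 0.033 0 0 0 0" --pt "0.053 0.033 0 0 0 0"

```text
time_s: 15.15
tcp_pos: [0.5775, 0.1737, 0.0807]
tool_rot: [-3.023, -0.854, -0.001]
wrist_force: [-5.1, -0.4, 9.5]
grip_width: -0.0002
finger_force: 4.5
```

```bash
python3 - <<'E'
from h import *
s=cams.snapshot("side");cv2.imwrite("pics/side5.png",s)
a,b=cv2.imread("pics/side4.png")[205:235,258:298],s[205:235,258:298]
cv2.imwrite("pics/jaw.png",np.hstack([cv2.resize(q,None,fx=10,fy=10,interpolation=cv2.INTER_CUBIC) for q in(a,b)]))
E
```

```text
(no output)
```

View pics/jaw.png

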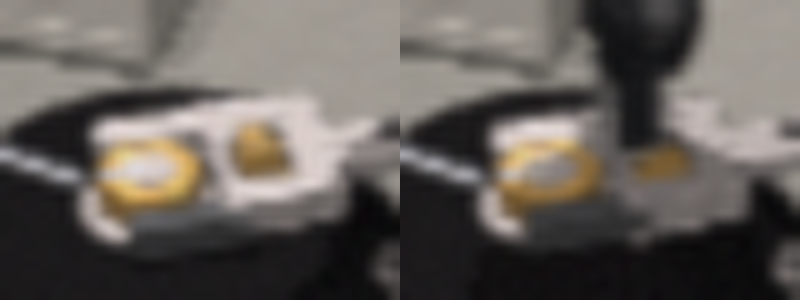

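>>> play_rows --pt "0 0 0.08 0 0 0" --pt "-0.133 -0.083 0 0 0 0" --pt "-0.132 -0.082 0 0 0 0" --pt "0 0 -0.05 0 0 0" --pt "0 0 -0.03 0 0 0" --pt "0 0 0 0 0 0" --pt "0.053 0.033 0 0 0 0" --pt "0.053 0.033 0 0 0 0" --pt "0.053 0.033 0 0 0 0" --pt "0.053 0.033 0 0 0 0"

```text
time_s: 16.45
tcp_pos: [0.5728, 0.1713, 0.0807]
tool_rot: [-3.023, -0.854, 0.004]
wrist_force: [-9.3, -3.1, 17.0]
grip_width: -0.0001
finger_force: 8.1
```

>>> play_rows --pt "0.053 0.033 0 0 0 0" --pt "0 0 0.08 0 0 0" --pt "-0.133 -0.083 0 0 0 0" --pt "-0.132 -0.082 0 0 0 0" --pt "0 0 -0.05 0 0 0" --pt "0 0 -0.03 0 0 0" --pt "0 0 0 0 0 0" --pt "0.053 0.033 0 0 0 0" --pt "0.053 0.033 0 0 0 0" --pt "0.053 0.033 0 0 0 0" --pt "0.053 0.033 0 0 0 0"

```text
time_s: 17.82
tcp_pos: [0.5736, 0.1706, 0.0807]
tool_rot: [3.022, 0.852, -0.002]
wrist_force: [-7.5, -3.5, 13.7]
grip_width: 0.0002
finger_force: 7.0
```

>>> play_rows --pt "0.053 0.033 0 0 0 0" --pt "0 0 0.08 0 0 0" --pt "-0.133 -0.083 0 0 0 0" --pt "-0.132 -0.082 0 0 0 0" --pt "0 0 -0.05 0 0 0" --pt "0 0 -0.03 0 0 0" --pt "0 0 0 0 0 0" --pt "0.053 0.033 0 0 0 0" --pt "0.053 0.033 0 0 0 0" --pt "0.053 0.033 0 0 0 0" --pt "0.053 0.033 0 0 0 0"

```text
time_s: 19.2
tcp_pos: [0.5736, 0.1706, 0.0807]
tool_rot: [3.022, 0.853, -0.002]
wrist_force: [-7.6, -5.1, 13.0]
grip_width: 0.0001
finger_force: 6.9
```

>>> play_rows --pt "0 0 0.2 0 0 0" --pt "-0.2 -0.12 0.4 0 0 0" --pt "-0.3 -0.2 0 0 0 0" --pt "-0.4 -0.25 0 0 0 0" --pt "-0.4 -0.25 0 0 0 0" --pt "0 0 0 0 0 0" --claw 0

```text
time_s: 19.95
tcp_pos: [0.4953, 0.122, 0.1158]
tool_rot: [-3.023, -0.852, -0.0]
wrist_force: [-0.2, -0.0, 0.5]
grip_width: 0.0852
finger_force: 0.0
```

```bash
python3 - <<'E'
from h import *
s,t=cams.snapshot("side"),cams.snapshot("top");cv2.imwrite("pics/side6.png",s);cv2.imwrite("pics/top6.png",t)
a,b=cv2.imread("pics/side4.png")[203:233,258:298],s[203:233,258:298]
j=np.hstack([cv2.resize(q,None,fx=10,fy=10,interpolation=cv2.INTER_CUBIC) for q in(a,b)])
k=cv2.resize(t[145:182,258:357],None,fx=8,fy=8,interpolation=cv2.INTER_CUBIC)
k=np.pad(k,((0,0),(0,800-k.shape[1]),(0,0)));cv2.imwrite("pics/jaw2.png",np.vstack([j,k]))
E
```

View pics/jaw2.png

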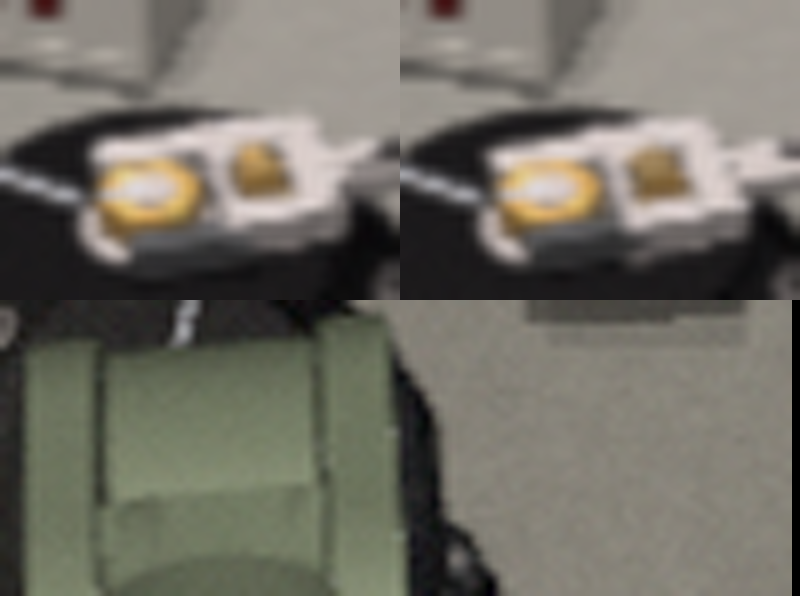

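The tip saturates and slips in passes 4 and 5, and the dark jaw now hugs the nut (about (545,190) in the right crop). I'll estimate the current heading numerically, then regrip the handle.

```bash
python3 - <<'E'
from h import *
s4,s6=cv2.imread("pics/side4.png"),cv2.imread("pics/side6.png")
for s in(s4,s6):
    b=s[203:233,258:298].astype(float);y=np.clip(b[...,2]-b[...,0]-50,0,None)
    v,u=np.mgrid[203:233,258:298]
    m=(u>279.5)&(u<290);w=np.array([(u*y)[m].sum(),(v*y)[m].sum()])/y[m].sum()
    m=(u<279);n=np.array([(u*y)[m].sum(),(v*y)[m].sum()])/y[m].sum()
    W,N=back("side",w,.079),back("side",n,.073);d=W-N;print(w.round(2),n.round(2),W[:2],N[:2],"worm dir",np.arctan2(-d[1],-d[0]),np.hypot(*d[:2]))
n=np.array([.6014,.1872]);r=R.from_euler("z",.55)
g=np.r_[n,.06]+r.apply([-.112,0,.007])-[0,0,.019];delta(g,toolrot(r))
E
```

```text
[283.22 219.31] [272.9 222.3] [0.56985312 0.16949918] [0.59922563 0.18645412] worm dir 0.5235148652126415 0.03391481022904195
[283.31 219.89] [272.9  222.04] [0.56855293 0.17237915] [0.59971715 0.18517069] worm dir 0.38948761955573724 0.03368726732373055
shift mm [  8.1   6.  -68.1] units [ 0.136  0.099 -1.135] turn units [-0.006  0.018 -0.001] F [-0.1 -0.6  0.5] w 0.0851 t 20.05
```

>>> play_rows --pt "0.049 0.081 -0.2 0 0 -0.13" --pt "0.049 0.082 -0.3 0 0 -0.13" --pt "0 0 -0.3 0 0 0" --pt "0 0 -0.2 0 0 0" --pt "0 0 -0.13 0 0 0" --pt "0 0 0 0 0 0"

```text
time_s: 20.8
tcp_pos: [0.5023, 0.1323, 0.0472]
tool_rot: [-3.039, -0.794, 0.0]
wrist_force: [-0.5, 0.3, 0.3]
grip_width: 0.0855
finger_force: 0.0
```

>>> play_rows --pt "0 0 0 0 0 0" --pt "0 0 0 0 0 0" --pt "0 0 0 0 0 0" --pt "0 0 0 0 0 0" --pt "0 0 0 0 0 0" --pt "0 0 0 0 0 0" --claw 1

```text
time_s: 21.55
tcp_pos: [0.5032, 0.1314, 0.0484]
tool_rot: [3.038, 0.793, 0.003]
wrist_force: [0.5, -4.4, 6.3]
grip_width: 0.0191
finger_force: 59.0
```

```bash
python3 - <<'E'
from h import *
o,A=held(.5);ob=sensors.get_obs();print(o.round(4),A.as_euler("ZYX").round(4),ob["wrist_force"].round(1),ob["ft_torque"].round(2),ob["grip_width"],ob["tcp_pos"])
E
```

```text
[0.6009 0.1861 0.0605] [ 0.5105 -0.0013 -0.0022] [ 0.5 -4.4  6.3] [-0.98 -0.05 -0.07] 0.019095907310254387 [0.50318198 0.13140339 0.04838839]
```

```bash
python3 - <<'E'
import numpy as np
n=np.array([.6014,.1872]);p=np.array([.5032,.1314])-n;N=14;a=-.693/N
c=[n+np.array([[np.cos(k*a),-np.sin(k*a)],[np.sin(k*a),np.cos(k*a)]])@p for k in range(N+1)]
print(np.round(np.diff(c,axis=0)/.06,3).tolist(),a/.15,c[-1])
E
```

```text
[[-0.044, 0.082], [-0.04, 0.084], [-0.036, 0.086], [-0.031, 0.088], [-0.027, 0.089], [-0.023, 0.09], [-0.018, 0.091], [-0.014, 0.092], [-0.009, 0.093], [-0.004, 0.093], [0.0, 0.093], [0.005, 0.093], [0.009, 0.093], [0.014, 0.092]] -0.32999999999999996 [0.49020378 0.2070061 ]
```

>>> play_rows --pt "0 0 0.01 0 0 0" --pt "-0.044 0.082 0 0 0 -0.33" --pt "-0.04 0.084 0 0 0 -0.33" --pt "-0.036 0.086 0 0 0 -0.33"

```text
time_s: 22.05
tcp_pos: [0.496, 0.1469, 0.0485]
tool_rot: [3.09, 0.563, 0.003]
wrist_force: [2.5, -4.5, 1.1]
grip_width: 0.019
finger_force: 58.8
```

>>> play_rows --pt "-0.031 0.088 0 0 0 -0.33" --pt "-0.027 0.089 0 0 0 -0.33" --pt "-0.023 0.09 0 0 0 -0.33" --pt "-0.018 0.091 0 0 0 -0.33"

```text
time_s: 22.55
tcp_pos: [0.4911, 0.164, 0.0486]
tool_rot: [-3.12, -0.275, -0.003]
wrist_force: [2.4, 5.8, 1.8]
grip_width: 0.0188
finger_force: 59.9
```

>>> play_rows --pt "-0.014 0.092 0 0 0 -0.33" --pt "-0.009 0.093 0 0 0 -0.33" --pt "-0.004 0.093 0 0 0 -0.33" --pt "0 0.093 0 0 0 -0.33"

```text
time_s: 23.05
tcp_pos: [0.4957, 0.1385, 0.0498]
tool_rot: [-3.046, -0.133, -0.003]
wrist_force: [1.9, 51.7, -1.2]
grip_width: 0.0187
finger_force: 179.5
```

>>> play_rows --pt "0.005 0.093 0 0 0 -0.33" --pt "0.009 0.093 0 0 0 -0.33" --pt "0.014 0.092 0 0 0 -0.33" --pt "0 0 0 0 0 0" --pt "0 0 0 0 0 0"

```text
time_s: 23.68
tcp_pos: [0.4869, 0.1195, 0.0491]
tool_rot: [-2.991, -0.039, 0.02]
wrist_force: [-31.8, 59.6, 11.0]
grip_width: 0.0189
finger_force: 278.5
```

```bash
python3 - <<'E'
from h import *
o,A=held(-.18);ob=sensors.get_obs();print(o.round(4),A.as_euler("ZYX").round(4),ob["wrist_force"].round(1),ob["tcp_pos"].round(4))
d=np.array([.6014,.1872])-ob["tcp_pos"][:2];print(np.arctan2(d[1],d[0]),np.hypot(*d))
s=cams.snapshot("side");cv2.imwrite("pics/side7.png",s)
E
```

```text
[0.599  0.1208 0.0597] [0.0269 0.0116 0.1505] [-31.8  59.6  11. ] [0.4869 0.1195 0.0491]
0.5338046639230303 0.13298996703583535
```

```bash
python3 - <<'E'
from h import *
o=sensors.get_obs();print(o["joint_pos"].round(3),o["tool_rot"].round(3),o["tcp_pos"],o["wrist_force"].round(1),o["ft_torque"].round(1),o["time_s"])
s=cams.snapshot("side");t=cams.snapshot("top")
a=cv2.resize(s[180:245,225:325],None,fx=8,fy=8,interpolation=cv2.INTER_CUBIC)
cv2.imwrite("pics/bad.png",a);cv2.imwrite("pics/bad_top.png",t)
E
```

```text
[-0.     0.447 -0.565  0.583  0.143  3.117] [-2.998 -0.034  0.033] [0.48235032 0.11688829 0.04755195] [-32.3  55.6  11. ] [11.7  4.8  9. ] 23.725
```

View pics/bad.png

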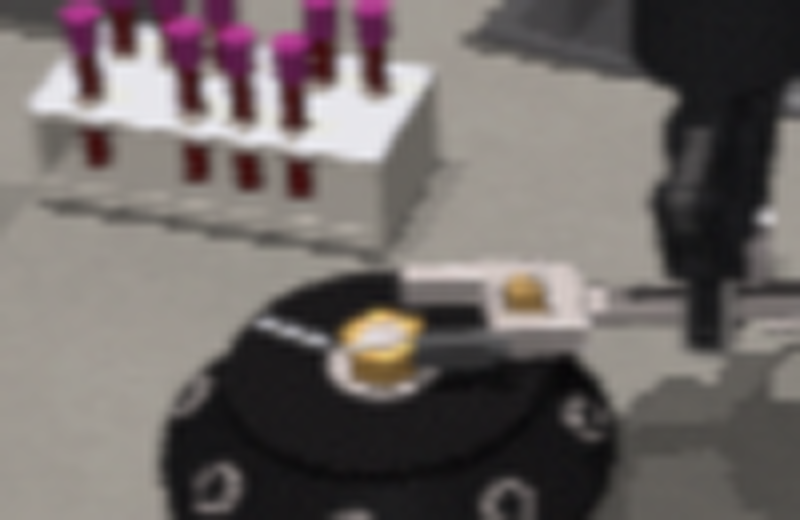

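The picture shows the spanner pulled back off the nut: worm at (522,292), nut at (380,335). Joint 6 ran into its limit at 3.12, so the commanded heading could not be reached, and the jaw looks forced open to about 38 mm. I'll relieve the force and lift. Then I'll re-seat it one hex step over (+60°), where joint 6 has room.

>>> play_rows --pt "-0.15 0.1 0 0 0 0.2" --pt "-0.1 0 0.05 0 0 0.3" --pt "0 0 0.3 0 0 0.3" --pt "0 0 0.4 0 0 0.3" --pt "0 0 0 0 0 0"

```text
time_s: 24.45
tcp_pos: [0.4827, 0.0988, 0.0941]
tool_rot: [-3.04, -0.223, 0.009]
wrist_force: [0.5, -0.4, -3.1]
grip_width: 0.0179
finger_force: 90.9
```

```bash
python3 - <<'E'
from h import *
o=sensors.get_obs();O,A=held(.3);print(o["joint_pos"].round(3),A.as_euler("ZYX").round(3),o["tcp_pos"].round(4),O.round(4),o["wrist_force"].round(1),o["grip_width"],o["time_s"])
E
```

```text
[-0.006  0.368 -0.53   0.686  0.093  2.988] [ 0.147 -0.001  0.094] [0.4827 0.0988 0.0941] [0.5936 0.1141 0.1062] [ 0.5 -0.4 -3.1] 0.01794103760431042 24.45
```

```bash
python3 - <<'E'
from h import *
delta(np.array([.47,-.04,.15]),toolrot(R.from_euler("z",1.1)))
E
```

```text
shift mm [ -12.7 -138.8   55.9] units [-0.211 -2.314  0.932] turn units [-0.532 -0.373  6.35 ] F [ 0.5 -0.4 -3.1] w 0.0179 t 24.45
```

>>> play_rows --pt "-0.021 -0.231 0.193 -0.053 -0.037 0.635" --pt "-0.021 -0.231 0.193 -0.053 -0.037 0.635" --pt "-0.021 -0.231 0.193 -0.053 -0.037 0.635" --pt "-0.021 -0.231 0.193 -0.053 -0.037 0.635" --pt "-0.021 -0.231 0.16 -0.053 -0.037 0.635" --pt "-0.021 -0.231 0 -0.053 -0.037 0.635" --pt "-0.021 -0.231 0 -0.053 -0.037 0.635" --pt "-0.021 -0.231 0 -0.053 -0.037 0.635" --pt "-0.021 -0.231 0 -0.053 -0.037 0.635" --pt "-0.021 -0.231 0 -0.053 -0.037 0.635" --pt "0 0 0 0 0 0"

```text
time_s: 25.82
tcp_pos: [0.4686, -0.0402, 0.148]
tool_rot: [-2.68, -1.638, 0.004]
wrist_force: [-0.5, 0.3, -3.7]
grip_width: 0.0181
finger_force: 90.8
```

```bash
python3 - <<'E'
from h import *
o=sensors.get_obs();O,A=held(1.1);print(o["joint_pos"].round(3),A.as_euler("ZYX").round(3),o["tcp_pos"].round(4),O.round(4),o["finger_force"],o["grip_width"],o["time_s"])
s,t=cams.snapshot("side"),cams.snapshot("top");cv2.imwrite("pics/side8.png",s);cv2.imwrite("pics/top8.png",t)
t0=cv2.imread("pics/top0.png")
np.set_printoptions(linewidth=200)
for im in(t0,t):
  b=im[153:170,269:287].astype(int);print("R-B");print(b[...,2]-b[...,0]);print("B");print(b[...,0])
# spanner keypoints seen from the side: worm yellow blob near prediction
P=O+A.apply(np.array([[-35,3.5,21]])/1e3);V=proj("side",P)[0];print("worm pred",V)
u0,v0=int(V[0])-9,int(V[1])-8;b=s[v0:v0+17,u0:u0+19].astype(int);print(u0,v0);print(b[...,2]-b[...,0])
E
```

```text
[-2.420e-01  2.620e-01 -5.160e-01  7.950e-01 -1.000e-03  1.802e+00] [1.097e+00 1.000e-03 2.000e-03] [ 0.4686 -0.0402  0.148 ] [0.5197 0.0594 0.1598] 90.80377221107483 0.01805436431053152 25.825
R-B
[[  2   2   1   1   3   2   3   2   5   2  -2  -3   2   1   3   2   1   5]
 [  2   5   2   1   1  -1   2   2   0  -2   0   2   1   5   1   4   3   3]
 [  1  -1   4   1   1  -3   3   9   5   5   5   7   2   0   2   6   2   3]
 [  1   2  -1  -1   4   4  15  54  88  88  84  52  10  -1   0   2  -1   4]
 [  0   2   2  -2  18  42  36  51  94  96  97  79  25  -2  -2   2   2   1]
 [  1   0  -1   2  41  95  35   8  23  39  75 106  82  24  -3  -3   4   0]
 [  3   4   0  27  82  83  23  -4  -4  -5  18  73 109  43  -1  -2   2   3]
 [  1  -1  23  57  97  56  10  -4  -4  -2  -3  37 111  81  21  -5   0   4]
 [  3   2  27  68  92  59  14  -4  -4  -4  -2  43 110  98  21  -5   0   5]
 [  2  -2  -3  16  82  81  31   2  -4  -2  18  66 110  77   6  -5  -4   3]
 [  1   0  -4   1  66 106  81  30   6  28  72 105  91  36   5  -3   0   2]
 [  4   2  -2   0  30  82 104 106 101  96  98  98  62  19   5  -3   0   4]
 [
[... 4899 characters left out ...]
14  14  14  15  17  33  51  47  33  16  11  11   9   9   9   9   8]
 [ 10  14  14  14  14  15  23  40  67  75  59  48  41  26  14   9   9   9   8]
 [ 14  14  13  10  11  12  13  24  48  57  62  67  57  39  19   9   9   9  10]
 [ 13  10   8   7   7   8  10  17  23  28  48  57  42  22  15   9   9   9   8]
 [  8   7   6   6   6   7   7   8  10  16  29  36  21  12  10   9   9   8   6]
 [  6   6   6   3   4   6   6   7   7   8  10  12   9   9   8   8   7   6  -1]
 [  5   2   1   1   1   2   4   6   6   6   6   7   7   7   5   4   5  -1 -25]
 [  0  -1  -1   0   0  -1   0   2   5   6   4   3   1   0   0   1  -1 -15 -44]
 [  0  -1   0   0   0   0   0   1   2   1   0   0   0   0  -1  -4 -19 -40 -58]]
```

```bash
python3 - <<'E'
from h import *
O,A=held(1.1);t=cv2.imread("pics/top8.png");s=cv2.imread("pics/side8.png")
pts=np.array([[-35,3.5,21],[14,-15,14],[14,-29.5,14],[-20,-15,14],[-59,0,14],[-59,-20,14],[14,18,14]])/1e3
P=O+A.apply(pts);print("top",proj("top",P).round(1).tolist());print("side",proj("side",P).round(1).tolist())
V=proj("top",P[:1])[0];u0,v0=int(V[0])-16,int(V[1])-24
np.set_printoptions(linewidth=250)
b=t[v0:v0+40,u0:u0+34];print(u0,v0)
y=b[...,2].astype(int)-b[...,0];g=b.mean(2).astype(int)
for r in range(40):print("%3d "%(v0+r)+"".join("%4d"%k for k in g[r])+"  |"+"".join("Y" if k>25 else "." for k in y[r]))
# hex fit
bb=t[146:178,262:294].astype(float);yel=np.clip((bb[...,2]-bb[...,0])/120,0,1);best=[]
for a in np.arange(-20,40,1.):
  for dx in np.arange(-.002,.0021,.001):
    for dy in np.arange(-.002,.0021,.001):
      an=np.radians(a+60*np.arange(6));c=[.6014+dx,.1872+dy];Q=np.c_[c[0]+.0173*np.cos(an),c[1]+.0173*np.sin(an),0*an+.074];m=np.zeros((320,320))
      for k,v in((1,1.),(.58,0.)):
        q=Q.copy();q[:,:2]=c+(Q[:,:2]-c)*k;cv2.fillPoly(m,[np.round((proj("top",q)-[262,146]+.5)*10).astype(int)],v)
      best.append((np.corrcoef(cv2.resize(m,(32,32),interpolation=cv2.INTER_AREA).ravel(),yel.ravel())[0,1],a,dx,dy))
best.sort(reverse=True);print(np.round(best[:5],3).tolist())
E
```

```text
top [[328.9, 189.6], [316.5, 176.2], [318.8, 171.7], [327.2, 181.7], [337.0, 192.7], [340.3, 186.4], [311.1, 186.5]]
side [[315.7, 174.1], [301.4, 179.4], [298.3, 177.9], [308.5, 175.6], [319.7, 172.9], [315.3, 170.9], [308.7, 183.1]]
312 165
165  129 131 132 131 133 131 137 136 133 135 133 130 136 135 136 134 132 137 136 131 133 135 131 132 134 133 130 133 134 134 117  70  18  18  |..................................
166  130 133 132 135 135 137 137 135 131 133 134 134 136 132 131 131 134 137 134 135 135 133 133 137 137 133 133 135 134 130  97  33  15  17  |..................................
167  131 134 132 129 131 132 136 133 131 136 135 137 131 132 133 132 135 137 135 132 130 133 135 134 130 134 131 133 135 116  69   4  21  32  |..................................
168  132 132 131 134 133 131 132 133 135 135 131 131 130 133 133 133 131 133 133 129 132 131 134 131 131 135 131 133 134 101  34  17  20  28  |..................................
169  133 132 131 130 133 127 130 131 135 132 131 134 129 132 131 132 133 134 131 133 132 134 131 133 134 135 135 133 133  95  33  21  27  23  |..
[... 5700 characters left out ...]
............................
202   84  88  89  85  86  87  85  87  82  86  86  82  76  74  73  72  70  70  70  72  74  74  75  75  74  76  60  85 111 108 110  90  68  68  |..................................
203   84  81  85  85  86  81  84  85  89  87  83  87  83  75  75  71  69  68  68  69  70  71  66  77  81  83  68  86 111 108  88  63  64  70  |..................................
204   81  84  83  89  89  85  79 101 103  84  85  85  84  87  79  69  72  73  70  71  72  74  69  68  71  70  75  93 106  85  63  62  68  72  |..................................
[[0.945, 1.0, 0.001, 0.001], [0.944, -8.0, 0.001, 0.0], [0.944, -3.0, 0.001, 0.001], [0.944, -8.0, 0.0, 0.0], [0.944, 3.0, 0.001, 0.001]]
```

```bash
python3 - <<'E'
from h import *
r=R.from_euler("z",1.03);o=np.array([.602,.1877,.085])+r.apply([-.006,-.004,0]);g=o+r.apply([-.112,0,.007])-[0,0,.019];delta(g,toolrot(r))
E
```

```text
shift mm [ 75.6 124.1 -75.5] units [ 1.261  2.069 -1.258] turn units [ 0.001 -0.012 -0.456] F [ 0.6 -0.1 -2.8] w 0.0184 t 25.93
```

>>> play_rows --pt "0.252 0.414 0 0 0 -0.091" --pt "0.252 0.414 0 0 0 -0.091" --pt "0.252 0.414 0 0 0 -0.091" --pt "0.252 0.414 -0.1 0 0 -0.091" --pt "0.252 0.413 -0.2 0 0 -0.091" --pt "0 0 -0.4 0 0 0" --pt "0 0 -0.36 0 0 0" --pt "0 0 -0.2 0 0 0" --pt "0 0 0 0 0 0"

```text
time_s: 27.05
tcp_pos: [0.5444, 0.0843, 0.0728]
tool_rot: [-2.732, -1.55, 0.004]
wrist_force: [-0.1, -0.1, -2.5]
grip_width: 0.0182
finger_force: 90.8
```

```bash
python3 - <<'E'
from h import *
r=R.from_euler("z",1.03);o=np.array([.602,.1877,.085])+r.apply([-.006,-.004,0]);g=o+r.apply([-.112,0,.007])-[0,0,.019];delta(g,toolrot(r))
O,A=held(1.03);s=cams.snapshot("side");cv2.imwrite("pics/side9.png",s)
pts=np.array([[-35,3.5,21],[14,-15,14],[14,-29.5,14],[-20,-15,14],[-59,0,14],[14,25,14]])/1e3
P=O+A.apply(pts);print("side",proj("side",P).round(1).tolist(), proj("side",[.602,.1877,.074]))
b=s[200:232,260:294];y=b[...,2].astype(int)-b[...,0];g=b.mean(2).astype(int)
for k in range(32):print("%3d "%(200+k)+"".join("%4d"%q for q in g[k])+"  |"+"".join("Y" if q>30 else "." for q in y[k]))
E
```

```text
shift mm [0.2 0.2 0.2] units [0.004 0.003 0.003] turn units [ 0.008 -0.017 -0.014] F [-0.1 -0.1 -2.5] w 0.0182 t 27.05
side [[281.4, 209.0], [266.0, 214.4], [263.2, 212.5], [274.3, 210.2], [286.5, 207.4], [273.8, 219.9]] [[271.93702925 222.12859726]]
200  106  59  56  70 104 130 134 143 154 158 154 155 139 106  99  99  98  99  98  98 116 135 139 146 152 154 154 154 153 153 153 154 150 119  |.YY...............................
201  106  47  33  62 107 134 136 137 138 139 137 132 117 100  98  98  99  99  98 112 128 134 142 150 153 154 154 154 154 154 154 152 150 120  |.YY...............................
202  106  49  34  53 103 135 138 137 137 138 137 133 116 100  98  99  98  98 112 129 133 135 143 150 152 153 154 155 154 154 155 152 148 122  |.YYY..............................
203  110  58  36  55 104 135 138 138 138 137 137 135 120 100  98  98  97  95 112 133 136 143 151 153 153 153 152 152 152 153 152 150 143 131  |.YYY..............................
204  118  82  63  78 114 135 138 138 139 138 138 136 121 101  99  98  96  94 113 132 138 149 156 155 153 152 152 153 153 153 146 135 113 
[... 4146 characters left out ...]
7  27  26  26  27  45  93 142 172 161 126 116 110 133 166 154 106  68  32  19  18  13  13  12  12  13  16  18  14  15  17  13  10  |..................................
229   26  26  25  27  27  26  27  37  58  82 101 115 123 116 102  89  65  38  19  13  13  13  14  15  14  14  15  15  16  16  14  14  12  10  |..................................
230   25  26  27  26  26  25  26  27  27  31  38  48  51  49  42  32  21  17  16  15  16  19  19  18  16  17  16  13  16  16  13  13  11  12  |..................................
231   26  27  27  26  27  27  27  26  27  27  25  26  27  27  25  27  22  17  20  22  24  25  26  25  25  23  19  16  16  17  15  10  12  12  |..................................
```

>>> play_rows --pt "0.021 -0.013 -0.1 0 0 0" --pt "0 0 -0.06 0 0 0" --pt "0 0 -0.04 0 0 0" --pt "0 0 -0.03 0 0 0" --pt "0 0 0 0 0 0"

```text
time_s: 27.72
tcp_pos: [0.5465, 0.0832, 0.0599]
tool_rot: [2.731, 1.55, -0.002]
wrist_force: [0.0, 0.4, -2.7]
grip_width: 0.018
finger_force: 90.8
```

>>> play_rows --pt "0 0 -0.06 0 0 0" --pt "0 0 -0.06 0 0 0" --pt "0 0 -0.02 0 0 0" --pt "0 0 0 0 0 0"

```text
time_s: 28.22
tcp_pos: [0.5465, 0.0832, 0.0514]
tool_rot: [2.731, 1.55, -0.002]
wrist_force: [0.2, 0.4, -2.4]
grip_width: 0.018
finger_force: 90.8
```

>>> play_rows --pt "0 0 -0.03 0 0 0" --pt "0 0 -0.015 0 0 0" --pt "0 0 -0.01 0 0 0" --pt "0 0 0 0 0 0"

```text
time_s: 28.72
tcp_pos: [0.5467, 0.0832, 0.0484]
tool_rot: [2.731, 1.55, -0.001]
wrist_force: [-0.7, -0.6, -1.6]
grip_width: 0.0182
finger_force: 91.0
```

```bash
python3 - <<'E'
from h import *
s=cams.snapshot("side");cv2.imwrite("pics/side10.png",s)
O,A=held(1.03);pts=np.array([[-35,3.5,21],[14,-15,14],[-20,-15,14],[14,25,14]])/1e3
print(O,"side",proj("side",O+A.apply(pts)).round(1).tolist())
b=s[206:232,260:294];y=b[...,2].astype(int)-b[...,0];g=b.mean(2).astype(int)
for k in range(26):print("%3d "%(206+k)+"".join("%4d"%q for q in g[k])+"  |"+"".join("Y" if q>30 else "." for q in y[k]))
E
```

```text
[0.60412731 0.17937145 0.06026413] side [[281.2, 214.8], [265.9, 220.2], [274.2, 215.9], [273.7, 225.8]]
206  137 138 141 143 141 139 138 137 138 137 138 135 121 102  98  95 110 130 135 142 149 151 152 153 154 154 155 153 153 151 151 149 128  94  |..................................
207  142 150 161 166 155 143 137 139 142 142 139 137 123 105  96  92 112 131 136 143 150 151 151 153 153 154 154 154 152 151 152 151 137 109  |..................................
208  133 136 139 143 141 139 145 156 162 158 149 141 124 105  95 107 129 134 141 150 151 151 153 153 153 153 153 153 152 152 152 151 138 117  |..................................
209  102 114 128 138 137 131 133 136 138 140 140 136 123 103  93 110 131 135 142 151 151 152 154 155 152 152 153 153 153 152 151 146 134 110  |..................................
210  101 103 105 103  94  94 102 108 118 128 135 131 121 103 110 127 135 145 152 152 148 151 163 157 152 151 152 151 149 145 136 114  75  54  |..................................
211  144 144 144 128 105 100 102 102 103 101  96 101 107 115 130 137 148 163 157 154 185 198 195 173 150 
[... 2932 characters left out ...]
8  27  25  26  28  45  92 142 171 160 126 116 106  95  78  49  44  41  41  37  22  17  16  16  18  15  15  14  16  16  13  12  12  |..................................
229   25  26  26  26  27  26  27  39  58  82 101 115 122 113  85  49  38  42  37  25  23  24  21  18  16  16  17  14  15  17  16  16  11  10  |..................................
230   25  26  26  26  27  25  27  27  26  32  39  48  52  47  38  28  25  23  23  25  26  25  25  25  25  22  16  16  16  16  16  14  10  13  |..................................
231   27  26  27  26  26  26  26  27  26  26  25  26  27  26  28  26  25  26  26  27  26  25  28  27  26  27  24  21  17  16  11  12  11  13  |..................................
```

>>> play_rows --pt "0 0 -0.005 0 0 0" --pt "0 0 0 0 0 0" --pt "0 0 0 0 0 0" --pt "0 0 0 0 0 0" --pt "0 0 0.2 0 0 0" --pt "0 0 0.6 0 0 0" --pt "0 0 0.6 0 0 0" --claw 0

```text
time_s: 29.65
tcp_pos: [0.5465, 0.0832, 0.1335]
tool_rot: [2.731, 1.55, -0.002]
wrist_force: [0.3, 0.9, -0.0]
grip_width: 0.0853
finger_force: 0.0
```

>>> play_rows --pt "0.05 0.105 0 0 0 0.997" --pt "0.05 0.105 0 0 0 0.997" --pt "0.05 0.105 0 0 0 0.997" --pt "0.05 0.105 0 0 0 0.997" --pt "0.05 0.105 0 0 0 0.997" --pt "0.05 0.105 0 0 0 0.997" --pt "0.05 0.105 0 0 0 0.997" --pt "0.05 0.105 0 0 0 0.997" --pt "0.05 0.105 0 0 0 0.997" --pt "0.05 0.105 0 0 0 0.997" --pt "0 0 0 0 0 0.997" --pt "0 0 0 0 0 0.997" --pt "0 0 0 0 0 0.997" --pt "0 0 0 0 0 0.997" --pt "0 0 0 0 0 0.997" --pt "0 0 0 0 0 0.997" --pt "0 0 0 0 0 0.997" --pt "0 0 0 0 0 0.997" --pt "0 0 0 0 0 0.997" --pt "0 0 0 0 0 0.997" --claw 1

```text
time_s: 32.15
tcp_pos: [0.5768, 0.1463, 0.1329]
tool_rot: [-1.347, 2.836, 0.001]
wrist_force: [-0.6, 0.4, -0.7]
grip_width: 0.0004
finger_force: 0.0
```

```bash
python3 - <<'E'
from h import *
r=R.from_euler("z",1.03);w=np.array([.604,.182,.06])+r.apply([-.035,.0035,.021])
delta(w+r.apply([-.009,0,.004]),toolrot(r));print(sensors.get_obs()["joint_pos"].round(2))
E
```

```text
shift mm [  1.5  -0.2 -47.9] units [ 0.025 -0.003 -0.799] turn units [-0.011  0.007  0.956] F [-0.6  0.4 -0.7] w 0.0004 t 32.15
[ 0.12  0.49 -0.21  0.87  0.   -0.76]
```

>>> play_rows --pt "0.025 0 -0.3 0 0 0.956" --pt "0 0 -0.4 0 0 0" --pt "0 0 -0.1 0 0 0" --pt "0 0 -0.07 0 0 0" --pt "0 0 -0.01 0 0 0" --pt "0 0 0 0 0 0"

```text
time_s: 32.9
tcp_pos: [0.5783, 0.1463, 0.0808]
tool_rot: [-1.54, 2.736, 0.001]
wrist_force: [-2.2, -0.9, 5.2]
grip_width: 0.0001
finger_force: 2.5
```

>>> play_rows --pt "0 0 -0.006 0 0 0" --pt "0.032 0.053 0 0 0 0" --pt "0.032 0.053 0 0 0 0" --pt "0.032 0.053 0 0 0 0" --pt "0.032 0.053 0 0 0 0" --pt "0.032 0.053 0 0 0 0"

```text
time_s: 33.65
tcp_pos: [0.5881, 0.1619, 0.0807]
tool_rot: [-1.539, 2.737, 0.0]
wrist_force: [0.5, -0.6, -0.1]
grip_width: 0.0001
finger_force: 0.2
```

>>> play_rows --pt "0 0 0.08 0 0 0" --pt "-0.16 -0.265 0 0 0 0" --pt "0 0 -0.05 0 0 0" --pt "0 0 -0.03 0 0 0" --pt "0 0 0 0 0 0" --pt "0.032 0.053 0 0 0 0" --pt "0.032 0.053 0 0 0 0" --pt "0.032 0.053 0 0 0 0" --pt "0.032 0.053 0 0 0 0" --pt "0.032 0.053 0 0 0 0"

```text
time_s: 34.9
tcp_pos: [0.5885, 0.1625, 0.0802]
tool_rot: [-1.54, 2.736, 0.0]
wrist_force: [-0.8, 0.3, 3.6]
grip_width: 0.0
finger_force: 1.2
```

>>> play_rows --pt "0 0 0.08 0 0 0" --pt "-0.16 -0.265 0 0 0 0" --pt "0 0 -0.05 0 0 0" --pt "0 0 -0.03 0 0 0" --pt "0 0 0 0 0 0" --pt "0.032 0.053 0 0 0 0" --pt "0.032 0.053 0 0 0 0" --pt "0.032 0.053 0 0 0 0" --pt "0.032 0.053 0 0 0 0" --pt "0.032 0.053 0 0 0 0"

```text
time_s: 36.15
tcp_pos: [0.5874, 0.1628, 0.0803]
tool_rot: [-1.541, 2.737, 0.003]
wrist_force: [-3.8, -0.1, 7.4]
grip_width: 0.0003
finger_force: 3.4
```

>>> play_rows --pt "0 0 0.08 0 0 0" --pt "-0.16 -0.265 0 0 0 0" --pt "0 0 -0.05 0 0 0" --pt "0 0 -0.03 0 0 0" --pt "0 0 0 0 0 0" --pt "0.032 0.053 0 0 0 0" --pt "0.032 0.053 0 0 0 0" --pt "0.032 0.053 0 0 0 0" --pt "0.032 0.053 0 0 0 0"

```text
time_s: 37.28
tcp_pos: [0.5842, 0.1587, 0.0805]
tool_rot: [1.539, -2.736, -0.001]
wrist_force: [-11.2, -4.0, 22.7]
grip_width: 0.0
finger_force: 10.8
```

>>> play_rows --pt "0.032 0.053 0 0 0 0" --pt "0 0 0.08 0 0 0" --pt "-0.16 -0.265 0 0 0 0" --pt "0 0 -0.05 0 0 0" --pt "0 0 -0.03 0 0 0" --pt "0 0 0 0 0 0" --pt "0.032 0.053 0 0 0 0" --pt "0.032 0.053 0 0 0 0" --pt "0.032 0.053 0 0 0 0" --pt "0.032 0.053 0 0 0 0"

```text
time_s: 38.52
tcp_pos: [0.5833, 0.1564, 0.0805]
tool_rot: [1.536, -2.733, 0.004]
wrist_force: [-14.7, -10.6, 25.2]
grip_width: 0.0001
finger_force: 12.7
```

```bash
python3 - <<'E'
from h import *
s=cams.snapshot("side");cv2.imwrite("pics/side11.png",s)
b=s[212:232,262:292];y=b[...,2].astype(int)-b[...,0];g=b.mean(2).astype(int)
for k in range(20):print("%3d "%(212+k)+"".join("%4d"%q for q in g[k])+"  |"+"".join("Y" if q>30 else "." for q in y[k]))
E
```

```text
212  151 150 147 146 146 145 145 129 103  98 102 124 144 145 124  83  72  78  70  39  23  22  42 115 182 208 207 202 184 179  |..............................
213  151 151 149 149 146 146 145 142 127 112 113 117 115 115 114  90  73  78  70  39  24  22  44 116 178 202 203 193 180 167  |..............................
214  148 145 142 131 108  87  69  59  54  50  64  85 109 118 107  90  70  73  70  39  22  24  48 122 172 182 183 175 151 122  |..............................
215  123  95  79  56  45  36  30  28  33  53  95 122 127 128 118  95  72  74  74  48  27  30  54  97 146 177 174 144 118 115  |..............................
216   55  38  34  27  28  29  40  67  92 112 126 130 129 127 127 113  86  81  80  61  46  59  81  99 111 120 145 159 153 152  |......................Y.......
217   28  26  27  28  36  68 112 167 197 172 135 127 118 113 121 114  92  85  84  82  78  73  81  92 102 107 113 131 151 151  |.................Y..YYYY......
218   25  26  29  44  87 161 204 206 197 167 127 106 100  99 106 114 108  88  75  75  76  78  86  94 102 105 108 108 110 122  |...................YYYY..
[... 1359 characters left out ...]
 16  15  14  12  14  12  15  12  15  |.......YYYYY..................
228   27  26  27  22  27  61  97 116 122 119 113  94  60  44  42  37  27  20  15  16  17  16  16  16  13  14  15  14  14  13  |..............................
229   26  27  26  22  17  23  36  53  70  84  92  82  59  42  33  25  15  17  15  17  17  17  16  15  15  14  16  15  13  13  |..............................
230   28  26  23  18  15  18  17  19  25  32  35  32  26  20  19  14  14  17  16  17  18  15  16  18  16  16  16  16  14  14  |..............................
231   26  26  23  17  15  16  17  15  16  18  15  17  18  17  15  16  16  17  17  18  13  18  18  17  15  17  18  15  12  12  |..............................
```

>>> play_rows --pt "0 0 0.15 0 0 0" --pt "0 0 0.5 0 0 0" --pt "-0.175 -0.293 0.3 0 0 0" --pt "-0.175 -0.293 0 0 0 0" --pt "-0.175 -0.293 0 0 0 0" --pt "-0.175 -0.293 0 0 0 0" --pt "0 0 0 0 0 0" --claw 0

```text
time_s: 39.45
tcp_pos: [0.5434, 0.0879, 0.1356]
tool_rot: [-1.538, 2.739, 0.003]
wrist_force: [0.2, 0.9, 0.9]
grip_width: 0.0856
finger_force: 0.0
```

```bash
python3 - <<'E'
from h import *
s,t=cams.snapshot("side"),cams.snapshot("top");cv2.imwrite("pics/side12.png",s);cv2.imwrite("pics/top12.png",t)
v,u=np.mgrid[203:235,258:298];b=s[203:235,258:298].astype(float);y=np.clip(b[...,2]-b[...,0]-30,0,None)
m=(u>278.5);w=np.array([(u*y)[m].sum(),(v*y)[m].sum()])/y[m].sum();m=u<278.5;n=np.array([(u*y)[m].sum(),(v*y)[m].sum()])/y[m].sum()
W,N=back("side",w,.079),back("side",n,.073);d=W-N;print(w,n,W[:2],N[:2],"dir",np.arctan2(-d[1],-d[0]),np.hypot(*d[:2]))
b=s[208:232,260:312];y=b[...,2].astype(int)-b[...,0];g=b.mean(2).astype(int)
for k in range(24):print("%3d "%(208+k)+"".join("%4d"%q for q in g[k])+"  |"+"".join("Y" if q>30 else "." for q in y[k,:32]))
o=sensors.get_obs();print(o["tcp_pos"])
E
```

```text
[281.18801997 216.640599  ] [272.56833977 222.17027027] [0.58104823 0.15770785] [0.60049173 0.18612037] dir 0.9706656230219627 0.0344284827013616
208  132 136 139 142 141 139 145 156 161 159 148 140 123 104  94 107 129 134 141 149 151 152 152 153 152 152 153 152 152 151 150 148 141 131 113  70  51  69 102 121 121 113 108 110 131 151 155 155 154 153 153 152  |................................
209  101 114 127 138 136 132 133 135 138 141 139 135 124 103  93 110 131 136 143 150 152 153 154 154 152 152 152 153 153 150 137 124 110  72  51  66 100 120 120 114 104 111 134 148 153 154 154 154 153 152 152 151  |................................
210  101 104 105 103  93  93 102 108 118 129 134 130 121 103 110 128 134 143 151 152 157 159 155 154 153 151 151 153 155 147 114  72  55  48  69 102 121 116 104 110 125 137 150 153 153 154 154 153 153 155 155 154  |................................
211  144 143 144 129 104 101 101 102 103 101  96 101 106 114 130 134 140 150 152 153 178 191 169 158 154 152 157 170 185 164  98  56  70 101 121 119 109 102 107 131 150 152 154 154 153 154 153 152 153 154 155 1
[... 4332 characters left out ...]
23  26  26  26  21  15  17  15  17  16  16  15  11  14  12  11  12  18  41  47  29  19  40  72  89  91  90  91  93  99 122 133 129 130  |................................
230   25  26  26  25  26  25  26  27  26  32  39  48  51  48  38  28  27  26  25  26  26  22  16  15  14  16  15  16  15  14  14  13  11  13  15  32  59  61  38  28  30  64  89  91  91  91  93  94  98  96 111 130  |................................
231   25  26  26  26  24  26  26  26  26  28  28  28  26  25  26  27  27  27  26  26  25  23  18  17  15  15  15  17  15  14  15  11  12  12  20  47  66  55  28  38  42  54  80  90  92  92  92  94  93  95 111 128  |................................
[0.54430967 0.08879184 0.13586702]
```

>>> play_rows --pt "0.053 0.028 -0.4 0 0 0.2" --pt "0 0 -0.5 0 0 0" --pt "0 0 -0.35 0 0 0" --pt "0 0 -0.15 0 0 0" --pt "0 0 -0.04 0 0 0" --pt "0 0 0 0 0 0"

```text
time_s: 40.3
tcp_pos: [0.5476, 0.0905, 0.05]
tool_rot: [-1.581, 2.713, 0.001]
wrist_force: [-0.4, -0.5, 0.4]
grip_width: 0.0854
finger_force: 0.0
```

>>> play_rows --pt "0 0 0 0 0 0" --pt "0 0 0 0 0 0" --pt "0 0 0 0 0 0" --pt "0 0 0 0 0 0" --pt "0 0 0 0 0 0" --claw 1

```text
time_s: 40.92
tcp_pos: [0.5477, 0.09, 0.0499]
tool_rot: [-1.58, 2.713, -0.0]
wrist_force: [1.2, -2.3, 3.2]
grip_width: 0.0184
finger_force: 60.3
```

```bash
python3 - <<'E'
from h import *
o,A=held(1.05);ob=sensors.get_obs();h=A.as_euler("ZYX")[0];print(o.round(4),A.as_euler("ZYX").round(4),ob["wrist_force"].round(1),ob["grip_width"],ob["tcp_pos"],ob["joint_pos"].round(2))
n=np.array([.6017,.1875]);d=n-ob["tcp_pos"][:2];H=np.arctan2(d[1],d[0]);print("dir",H,np.hypot(*d))
p=-d;N=20;a=(-.178-H)/N
c=[n+np.array([[np.cos(k*a),-np.sin(k*a)],[np.sin(k*a),np.cos(k*a)]])@p for k in range(N+1)]
print(np.round(np.diff(c,axis=0)/.06,3).tolist(),a/.15,c[-1])
E
```

```text
[0.6029 0.1874 0.062 ] [ 1.0547e+00 -1.5000e-03 -9.0000e-04] [ 1.2 -2.3  3.2] 0.01838463272220403 [0.54767968 0.08996475 0.04985167] [ 0.03  0.52 -0.41  0.64  0.   -1.03]
dir 1.0649987724673928 0.11149582552400984
[[-0.099, 0.059], [-0.095, 0.065], [-0.091, 0.071], [-0.087, 0.076], [-0.082, 0.082], [-0.076, 0.087], [-0.071, 0.091], [-0.065, 0.095], [-0.059, 0.099], [-0.053, 0.103], [-0.046, 0.106], [-0.04, 0.108], [-0.033, 0.111], [-0.026, 0.113], [-0.019, 0.114], [-0.012, 0.115], [-0.005, 0.115], [0.003, 0.115], [0.01, 0.115], [0.017, 0.114]] -0.4143329241557976 [0.49196583 0.20724162]
```

>>> play_rows --pt "-0.099 0.059 0 0 0 -0.414" --pt "-0.095 0.065 0 0 0 -0.414" --pt "-0.091 0.071 0 0 0 -0.414" --pt "-0.087 0.076 0 0 0 -0.414"

```text
time_s: 41.42
tcp_pos: [0.5257, 0.1064, 0.0498]
tool_rot: [-1.229, 2.888, -0.0]
wrist_force: [1.9, -1.1, 0.4]
grip_width: 0.0187
finger_force: 60.1
```

>>> play_rows --pt "-0.082 0.082 0 0 0 -0.414" --pt "-0.076 0.087 0 0 0 -0.414" --pt "-0.071 0.091 0 0 0 -0.414" --pt "-0.065 0.095 0 0 0 -0.414" --pt "-0.059 0.099 0 0 0 -0.414"

```text
time_s: 42.05
tcp_pos: [0.5048, 0.1337, 0.0498]
tool_rot: [-0.767, 3.043, -0.001]
wrist_force: [4.1, -2.2, 1.3]
grip_width: 0.0186
finger_force: 60.1
```

```bash
python3 - <<'E'
from h import *
o=sensors.get_obs();d=np.array([.6017,.1875])-o["tcp_pos"][:2];print(held(.6)[1].as_euler("ZYX").round(3),np.arctan2(d[1],d[0]),np.hypot(*d),o["wrist_force"].round(1),o["joint_pos"].round(2))
E
```

```text
[ 0.494 -0.003 -0.001] 0.5072230946035814 0.11081995953724796 [ 4.1 -2.2  1.3] [ 0.12  0.47 -0.5   0.6   0.   -0.38]
```

>>> play_rows --pt "-0.053 0.103 0 0 0 -0.414" --pt "-0.046 0.106 0 0 0 -0.414" --pt "-0.04 0.108 0 0 0 -0.414" --pt "-0.033 0.111 0 0 0 -0.414" --pt "-0.026 0.113 0 0 0 -0.414"

```text
time_s: 42.68
tcp_pos: [0.4933, 0.166, 0.0498]
tool_rot: [-0.287, 3.124, -0.001]
wrist_force: [5.0, -1.7, -0.2]
grip_width: 0.0188
finger_force: 60.0
```

>>> play_rows --pt "-0.019 0.114 0 0 0 -0.414" --pt "-0.012 0.115 0 0 0 -0.414" --pt "-0.005 0.115 0 0 0 -0.414" --pt "0.003 0.115 0 0 0 -0.414" --pt "0.01 0.115 0 0 0 -0.414" --pt "0 0 0 0 0 0"

```text
time_s: 43.42
tcp_pos: [0.4923, 0.2004, 0.0499]
tool_rot: [0.197, 3.13, -0.001]
wrist_force: [4.3, -3.6, -0.6]
grip_width: 0.0186
finger_force: 60.0
```

```bash
python3 - <<'E'
from h import *
o=sensors.get_obs();d=np.array([.6017,.1875])-o["tcp_pos"][:2];print(held(-.1)[1].as_euler("ZYX").round(3),np.arctan2(d[1],d[0]),np.hypot(*d),o["wrist_force"].round(1),o["joint_pos"].round(2))
s=cams.snapshot("side");cv2.imwrite("pics/side13.png",s)
b=s[210:232,252:292];y=b[...,2].astype(int)-b[...,0]
for k in range(22):print("%3d "%(210+k)+"".join("%4d"%q for q in y[k])+" | "+"".join("%4d"%q for q in b[k,:28,0]))
for a in(-.178,-.08,.02,.12):print(a,proj("side",[.6017+.0155*np.cos(a),.1875+.0155*np.sin(a),.074]).round(2),proj("side",[.6017+.04*np.cos(a),.1875+.04*np.sin(a),.06]).round(2))
E
```

```text
[-0.126 -0.005 -0.   ] -0.11752664245228807 0.11012598385655123 [ 4.3 -3.6 -0.6] [ 0.25  0.48 -0.48  0.61 -0.    0.37]
210   12  13  13  12  11   8   8   8   8   9   8   8   7   8   9  10  10  12  12  12  11  10   9  11  12  12  12  14  14  14  14  14  13  13  13  13  13  13  13  13 |  140 141 141 140 124 103  97  98  99 101 104 102  92  92 100 107 115 126 132 128 119 101 109 125 131 140 148 150
211   12  13  13  13  12  11  12  12  11  13  12  11   9   8   8   8   8   8   8   9  10  10  10  12  11  12  13  13  14  13  14  13  13  13  13  13  12  13  13  13 |  144 146 148 148 144 142 140 140 141 141 141 127 102  98 100 100 101 100  94  99 105 113 129 132 140 148 149 150
212   13  13  13  12  12  12  12  12  12  13  13  13  12  12  12  12  12  10   9   8   7  10  13  13  12  12  13  13  13  13  13  13  13  13  13  14  13  13  13  12 |  146 146 146 148 147 145 144 144 145 145 146 145 142 140 140 140 139 125 100  95 100 119 138 142 145 145 145 147
213   12  12  12  12  12  12  13  12  12  12  12  13  12  12  12  12  12  13  10   9   9   9   9  10  10  10  12  12  12  13  13  13  13  13 
[... 4645 characters left out ...]
 0   0   1   1   0   0   0   0   0   1   1   1  -1   1   1  -1  -1   0   1   2   6   8   8   8  10  11  13  15  15  14  10   7   8   9   9 |   22  23  27  27  27  28  27  27  27  28  27  29  28  27  28  26  29  27  23  26  33  43  49  56  68  87 104 114
231    0  -1   0  -1   1   0  -1   1   1   0   0   1   0   0   1   1   1   0   1   0   0   1   1   5   6   7   8   7   7   8   8   8   9  10  10   6   5   4   5   6 |   21  21  23  28  26  27  28  27  27  28  27  27  27  28  26  26  27  27  27  27  25  25  44  66  81  89  94  97
-0.178 [[267.91 220.81]] [[261.74 222.21]]
-0.08 [[267.69 221.07]] [[261.14 222.87]]
0.02 [[267.5  221.34]] [[260.64 223.58]]
0.12 [[267.35 221.63]] [[260.26 224.32]]
```

```bash
python3 - <<'E'
from h import *
for n,f in(("top","pics/top8.png"),("top","pics/top0.png"),("side","pics/side0.png")):
    im=cv2.imread(f).mean(2)
    S=[]
    for d in np.arange(.022,.064,.002):
        an=np.arange(-.45,.15,.01);P=np.c_[.6017+d*np.cos(an),.1875+d*np.sin(an),0*an+.06]
        q=proj(n,P).astype(np.float32);v=cv2.remap(im.astype(np.float32),q[:,0].reshape(1,-1),q[:,1].reshape(1,-1),cv2.INTER_CUBIC).ravel()
        w=np.clip(v-np.median(v)-15,0,None)
        if w.sum()>40: 
            k=(w*an).sum()/w.sum();S.append([.6017+d*np.cos(k),.1875+d*np.sin(k)])
    S=np.array(S);p=np.polyfit(S[:,0],S[:,1],1);print(f,len(S),"line angle",np.arctan(p[0]),"y at nut x",np.polyval(p,.6017))
E
```

```text
pics/top8.png 19 line angle -0.206590915096392 y at nut x 0.18806874151610883
pics/top0.png 19 line angle -0.20636765251363853 y at nut x 0.18805100804736952
pics/side0.png 18 line angle -0.21332558982608 y at nut x 0.18455278279358966
```

>>> play_rows --pt "0.01 0.079 0 0 0 -0.29" --pt "0.014 0.079 0 0 0 -0.29" --pt "0 0 0 0 0 0"

```text
time_s: 43.85
tcp_pos: [0.4939, 0.2097, 0.0499]
tool_rot: [0.333, 3.118, -0.001]
wrist_force: [5.0, -3.7, 0.6]
grip_width: 0.0186
finger_force: 60.0
```

```bash
python3 - <<'E'
from h import *
o=sensors.get_obs();d=np.array([.6017,.188])-o["tcp_pos"][:2];print(held(-.1)[1].as_euler("ZYX").round(3),np.arctan2(d[1],d[0]),np.hypot(*d),o["wrist_force"].round(1),o["time_s"])
E
```

```text
[-0.213 -0.006 -0.   ] -0.19820747339732606 0.1099862219639104 [ 5.  -3.7  0.6] 43.85
```

>>> play_rows --pt "0 0 0 0 0 0" --pt "0 0 0 0 0 0" --pt "0 0 0 0 0 0" --pt "0 0 0 0 0 0" --pt "0 0 0.3 0 0 0" --pt "0 0 0.6 0 0 0" --pt "0 0 0.6 0 0 0" --pt "-0.1 -0.8 0.2 0 0 0" --pt "-0.1 -0.8 0 0 0 0" --pt "-0.1 -0.8 0 0 0 0" --pt "-0.1 -0.8 0 0 0 0" --pt "-0.1 -0.8 0 0 0 0" --pt "0 0 0 0 0 0" --claw 0

```text
time_s: 45.48
tcp_pos: [0.4614, -0.0323, 0.1516]
tool_rot: [0.34, 3.121, 0.0]
wrist_force: [0.1, -0.2, 0.1]
grip_width: 0.0855
finger_force: 0.0
```

```bash
python3 - <<'E'
from h import *
t=cams.snapshot("top");s=cams.snapshot("side");cv2.imwrite("pics/top14.png",t);cv2.imwrite("pics/side14.png",s)
b=t[148:186,262:302];y=b[...,2].astype(int)-b[...,0];g=b.mean(2).astype(int)
for k in range(38):print("%3d "%(148+k)+"".join("%4d"%q for q in g[k])+" |"+("".join("%4d"%q for q in y[k,6:26]) if k<27 else ""))
E
```

```text
148   39  45  45  45  43  40  42  38  40  39  42  38  43  40  41  41  41  42 144 142  53  41  39  41  35  38  44  39  39  39  40  40  35  15  12  16  11  19  12  10 |   6  -2   4   2   4   2   3   5   3   2   2   2  -4  -2   1   3   2   4   1   2
149   44  37  48  40  39  42  43  41  40  39  43  39  43  39  41  35  41  67 147 135  41  36  43  40  41  39  40  39  41  42  41  42  38  25  16  23  18  18  13  18 |   3   5  -1   4   2   3   1   4   1   5   3   2  -4  -3   0   3   3   4   1   2
150   47  43  42  39  43  42  44  42  41  40  43  41  41  44  38  38  44  94 134 108  44  40  45  42  40  38  41  39  41  40  39  40  40  32  17  18  22  19  15  20 |   1   3   6   3   3   2   4   2   6   1   5  -1  -4  -2   4   0   3   3   2   4
151   42  39  43  42  43  46  42  41  41  38  43  42  41  38  39  42  43 114 149 105  38  40  39  39  39  43  40  43  47  42  44  39  45  45  33   6  18  10  12  14 |   2   4   4   2   4   4   1   5   1   3   2  -3  -4   0   4   3   0   3   0   4
152   41  45  41  44  42  41  42  41  39  44  45  41  40  43  42  43  44 139 144  62  42  43  39  41  38  41  40
[... 6705 characters left out ...]
17  11  12  16  19  13  17  20 |
182   98 118 123  87  32  28  27  90 156 179 185 188 188 163  98  36  37  30  35  37  25  13  14  10   9  17   9  11  19  15  24  19   3  19  16  21  17  15  18  32 |
183   44  36  79  95  65  31  29 128 175 183 188 189 188 142  43  16  15  23  15  22  11  14  18  18  18  21  15  16  22  14  13  16  19  15  10  13  22  15  18  67 |
184   39  34  38  94  90  29  40 133 180 185 187 190 187 134  22  21  24  22  21  18  16  20  17  16  14  16  12  21  16  24  15  21  23   3  21  16  18  21  47  92 |
185   58  39  37  76  74  29  66 147 176 172 181 185 180 126  22  24  22  20  25  25  44  55  50  27  18  19  20  15  19  18  16  15  13  12  17  10  22  55  92 114 |
```

```bash
python3 - <<'E'
from h import *
for f in("pics/top14.png","pics/top8.png","pics/top0.png"):
    t=cv2.imread(f).astype(np.float32);y=t[...,2]-t[...,0]
    for c in((.6017,.188),(.6024,.188)):
      out=[]
      for d in(.0115,.013,.0145):
        an=np.arange(-.75,1.6,.02);q=proj("top",np.c_[c[0]+d*np.cos(an),c[1]+d*np.sin(an),0*an+.074]).astype(np.float32)
        v=cv2.remap(y,q[:,0].reshape(1,-1),q[:,1].reshape(1,-1),cv2.INTER_CUBIC).ravel()
        k=np.argmin(v);w=slice(max(0,k-18),k+19);z=np.clip(np.percentile(v[w],80)-v[w],0,None);out.append((round(an[k],2),round(float((z*an[w]).sum()/z.sum()),3)))
      print(f,c,out)
t=cv2.imread("pics/top14.png").mean(2)
# handle centre line (bright) rows 184..215
pts=[]
for r in range(183,212):
    v=np.clip(t[r,262:282]-110,0,None)
    if v.sum()>100:pts.append(back("top",((v*np.arange(262,282)).sum()/v.sum(),r),.072)[:2])
p=np.array(pts);k=np.polyfit(p[:,0],p[:,1],1);print("handle",np.arctan(k[0]),"y at nut",np.polyval(k,.6017),len(p))
E
```

```text
pics/top14.png (0.6017, 0.188) [(np.float64(-0.17), -0.157), (np.float64(-0.17), -0.15), (np.float64(-0.19), -0.148)]
pics/top14.png (0.6024, 0.188) [(np.float64(-0.17), -0.162), (np.float64(-0.19), -0.156), (np.float64(-0.19), -0.151)]
pics/top8.png (0.6017, 0.188) [(np.float64(0.91), 0.93), (np.float64(0.93), 0.938), (np.float64(0.95), 0.961)]
pics/top8.png (0.6024, 0.188) [(np.float64(0.97), 0.982), (np.float64(0.97), 0.985), (np.float64(0.99), 1.003)]
pics/top0.png (0.6017, 0.188) [(np.float64(0.47), 0.466), (np.float64(0.49), 0.472), (np.float64(0.51), 0.498)]
pics/top0.png (0.6024, 0.188) [(np.float64(0.51), 0.496), (np.float64(0.51), 0.501), (np.float64(0.53), 0.523)]
handle 0.016912906794006876 y at nut 0.2071765332610545 29
```

```bash
python3 - <<'E'
from h import *
t=cv2.imread("pics/top14.png").mean(2)
for r in range(183,214,3):print(r,t[r,258:282].astype(int))
E
```

```text
183 [ 44  36  47  53  44  36  79  95  65  31  29 128 175 183 188 189 188 142
  43  16  15  23  15  22]
186 [106  73  48  45  49  48  58  85  72  33  90 154 131  66 122 171 167 103
  20  22  18  17  34  64]
189 [129 132 122 119 102  72  46  36  33  53 143 139  64  57 145 183 128  22
  19  24  23  25  56  58]
192 [133 129 129 132 129 132 130 124 106 145 155 102  50 118 170 142  45  26
  22  22  21  23  24  23]
195 [130 129 129 132 134 131 131 129 146 172 133  49  76 153 158 120 119 116
 114 117 118 117 118 118]
198 [129 128 126 129 131 130 133 122 156 139  57  72 152 176 134 109 118 118
 116 126 129 133 131 126]
201 [129 130 131 128 126 132 125 156 161 106  58 118 167 139  93 116 116 115
 121 131 131 130 131 131]
204 [130 132 126 128 129 131 158 156 108  55  96 161 145 103 119 120 118 124
 134 132 133 130 128 129]
207 [133 130 128 132 132 135 158 138  64  75 151 166 120 106 117 119 116 126
 133 129 130 134 132 134]
210 [134 131 134 127 116 153 141  63  60 144 182 144 107 118 116 119 123 131
 130 130 127 133 133 130]
213 [129 129 129 116 144 180 184 186 184 184 148 106 114 118 116 127 133 132
 135 131 129 132 135 129]
```

```bash
python3 - <<'E'
from h import *
t=cv2.imread("pics/top14.png").mean(2);p=[]
for r in range(188,211):
    g=271.0-(r-188)*.245;c=np.arange(int(g)-3,int(g)+5);v=t[r,c];w=np.clip(115-v,0,None)*(abs(c-g)<2.6);p.append(back("top",((w*c).sum()/w.sum(),r),.071)[:2])
p=np.array(p);k=np.polyfit(p[:,0],p[:,1],1);print("heading",np.arctan(k[0]),"y at nut",np.polyval(k,.6017),"resid",np.std(p[:,1]-np.polyval(k,p[:,0])))
E
```

```text
heading -0.21304986940884982 y at nut 0.1875255043132997 resid 0.0002725948564898161
```

Spanner heading from the handle slot is -0.213, the rotor line is -0.207 and the stripe is about -0.17 to -0.2, so they are aligned to within about 2°. I'll do a worm pass or two to be sure the jaw is still snug.

>>> play_rows --pt "0.272 0.646 0 0 0 0" --pt "0.272 0.646 0 0 0 0" --pt "0.272 0.646 0 0 0 0" --pt "0.272 0.646 0 0 0 0" --pt "0.272 0.646 0 0 0 0" --pt "0.271 0.646 -0.2 0 0 0" --pt "0 0 -0.5 0 0 0" --pt "0 0 -0.38 0 0 0" --pt "0 0 0 0 0 0" --claw 1

```text
time_s: 46.7
tcp_pos: [0.5571, 0.2042, 0.0846]
tool_rot: [-0.327, -3.121, 0.001]
wrist_force: [-0.4, 0.1, -0.6]
grip_width: -0.0
finger_force: 0.0
```

```bash
python3 - <<'E'
from h import *
delta(np.array([.5592,.2004,.0808]),toolrot(R.from_euler("z",-.213)))
E
```

```text
shift mm [ 2.1 -3.8 -3.8] units [ 0.035 -0.063 -0.064] turn units [ 0.003 -0.02  -0.026] F [-0.4  0.1 -0.6] w -0.0 t 46.7
```

>>> play_rows --pt "0.035 -0.063 -0.03 0 0 0" --pt "0 0 -0.035 0 0 0" --pt "0 0 -0.014 0 0 0" --pt "0 0 0 0 0 0"

```text
time_s: 47.2
tcp_pos: [0.5618, 0.1989, 0.0823]
tool_rot: [0.332, 3.122, 0.001]
wrist_force: [0.6, 0.3, 0.8]
grip_width: 0.0002
finger_force: 0.0
```

>>> play_rows --pt "0.061 -0.013 0 0 0 0" --pt "0.061 -0.013 0 0 0 0" --pt "0.061 -0.013 0 0 0 0"

```text
time_s: 47.58
tcp_pos: [0.573, 0.1965, 0.0819]
tool_rot: [0.332, 3.122, 0.001]
wrist_force: [-0.4, 0.7, 0.5]
grip_width: -0.0001
finger_force: 0.0
```

>>> play_rows --pt "0.061 -0.013 0 0 0 0" --pt "0.061 -0.013 0 0 0 0"

```text
time_s: 47.82
tcp_pos: [0.5802, 0.195, 0.0819]
tool_rot: [0.332, 3.123, 0.001]
wrist_force: [0.5, -0.4, -0.5]
grip_width: 0.0001
finger_force: 0.0
```

>>> play_rows --pt "0 0 0.04 0 0 0" --pt "-0.32 0.065 0 0 0 0" --pt "0 0 -0.04 0 0 0" --pt "0 0 -0.032 0 0 0" --pt "0 0 0 0 0 0"

```text
time_s: 48.45
tcp_pos: [0.5612, 0.199, 0.081]
tool_rot: [0.332, 3.122, 0.001]
wrist_force: [-3.6, 0.1, 7.7]
grip_width: -0.0002
finger_force: 4.1
```

>>> play_rows --pt "0.061 -0.013 0 0 0 0" --pt "0.061 -0.013 0 0 0 0" --pt "0.061 -0.013 0 0 0 0" --pt "0.061 -0.013 0 0 0 0"

```text
time_s: 48.95
tcp_pos: [0.5734, 0.1966, 0.0809]
tool_rot: [-0.331, -3.121, -0.003]
wrist_force: [-6.1, 1.5, 9.8]
grip_width: 0.0001
finger_force: 5.0
```

>>> play_rows --pt "0 0 0.15 0 0 0" --pt "0 0 0.5 0 0 0" --pt "-0.2 -0.5 0.5 0 0 0" --pt "-0.25 -0.7 0 0 0 0" --pt "-0.25 -0.7 0 0 0 0" --pt "-0.25 -0.7 0 0 0 0" --pt "-0.25 -0.7 0 0 0 0" --pt "-0.25 -0.7 0 0 0 0" --pt "0 0 0 0 0 0"

```text
time_s: 50.08
tcp_pos: [0.4884, -0.0468, 0.1494]
tool_rot: [0.339, 3.121, -0.001]
wrist_force: [0.4, -0.0, -0.3]
grip_width: -0.0004
finger_force: 0.0
```

```bash
python3 - <<'E'
from h import *
im=cams.snapshot("top");cv2.imwrite("pics/top15.png",im);t=im.mean(2);p=[]
for r in range(188,211):
    g=271.0-(r-188)*.245;c=np.arange(int(g)-3,int(g)+5);v=t[r,c];w=np.clip(115-v,0,None)*(abs(c-g)<2.6);p.append(back("top",((w*c).sum()/w.sum(),r),.071)[:2])
p=np.array(p);k=np.polyfit(p[:,0],p[:,1],1);print("heading",np.arctan(k[0]),"y at nut",np.polyval(k,.6017))
y=(im[...,2].astype(np.float32)-im[...,0])
for d in(.0115,.013,.0145):
    an=np.arange(-.75,.5,.02);q=proj("top",np.c_[.6017+d*np.cos(an),.188+d*np.sin(an),0*an+.074]).astype(np.float32)
    v=cv2.remap(y,q[:,0].reshape(1,-1),q[:,1].reshape(1,-1),cv2.INTER_CUBIC).ravel();j=np.argmin(v);print(an[j])
a,b=cv2.imread("pics/top0.png").astype(int),im.astype(int);D=(abs(a-b).max(2)>40).astype(np.uint8)
n,l,st,ce=cv2.connectedComponentsWithStats(D)
print([(s[:5].tolist()) for s in st[1:] if s[4]>12]);print(sensors.get_obs()["tcp_pos"],sensors.get_obs()["time_s"])
E
```

```text
heading -0.20692527911994713 y at nut 0.18803013483827705
-0.1899999999999995
-0.16999999999999948
-0.1899999999999995
[[379, 138, 33, 64, 780], [203, 145, 174, 255, 7466], [265, 157, 23, 55, 420], [377, 190, 9, 13, 41], [364, 204, 276, 196, 13001], [262, 213, 6, 8, 31], [520, 283, 23, 9, 115], [292, 284, 82, 116, 4828], [565, 378, 42, 22, 104], [206, 384, 56, 16, 273]]
[ 0.48889337 -0.04552581  0.14942125] 50.125
```

Spanner heading is -0.207, equal to the rotor line, and the stripe is about -0.18. The jaw is snug, the handle is released and the arm is clear, so I'm handing the job in.

```bash
python3 -c "
from station import finish_job
print(finish_job())"
```

```text
the job is handed in; nothing more can be done
None
```

I handed the job in at about 50 s. The spanner lies snug on the nut and is released, with the stripe in line with the rotor line to about 2°, but one slip on the way may count against it. Partway through the first turn, joint 6 ran into its range limit (3.12 of 3.14 rad) and wrenched the spanner off. That turned the nut back anticlockwise and forced the jaw open to about 40 mm. I re-seated the spanner, closed the jaw again with the worm, and only then made the full clockwise turn. The highest wrist force I read was about 68 N. I did not move anything else on purpose, but did not check every item afterwards.

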